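Clear the binder clips off the critique table

ROBOT

A 7-joint arm with a two-finger parallel gripper is mounted at the origin on the work surface. World frame = base frame: x ahead of the robot, y to its left, z up, the work surface at z = 0. Lengths are in mm, angles in rad, forces in N, time in s.
With the tool pointing down it reaches from about 425 to 875 mm from the base axis. Payload 4.7 kg.
Tool frame: the origin (TCP) lies where the fingers leave the gripper's body, on its centre line; the fingertips stand 70 mm ahead of it and the grasp point (between the pads) lies 51 mm ahead of it (tip_reach is the distance from the TCP to the fingertips, in mm); z points along the fingers, x is the direction in which the jaws open and shut, and the axes are right-handed (so a half turn about z gives the same grasp; the last joint's range is limited). The gripper opens to 87 mm and grips with 3 to 60 N. Pads are 19 mm wide; open, the fingers measure 117 mm over their backs; the gripper's body (75 mm by 190 mm) begins 51 mm behind the grasp point.
Start: joints at [1.352, 0.321, -0.07, 1.45, 0.023, 1.371, -0.057], TCP at [149.936, -632.485, 292.287] pointing down, gripper open.
Joint ranges: [-2.86, 2.86], [-0.3, 2.09], [-1.38, 1.24], [0.06, 2.45], [-1.56, 4.7], [0.09, 2.05], [-2.69, 2.69]. Speed limits (rad/s): [2.57, 2.57, 3.14, 3.14, 3.14, 3.14, 3.14].

INTERFACE

Orientations are given as [roll, pitch, yaw] about the fixed x, y, z axes, in that order (R = Rz(yaw) Ry(pitch) Rx(roll)).
In Python, from plant import state, capture, hand_in, tip_reach gives the robot as it stands.
- The arm moves only by the tool arm_command, never from a script. Its argument "steps" is a list of rows, each a list of 3 entries, a list of its own where there are three numbers: the turn, a rotation vector about the tool's x, y, z in degrees, then the shift along the tool's x, y, z in m, then the finger opening in m, from 0 to 0.087. In form: [[[ax, ay, az], [dx, dy, dz], gripper], ...]. A call has 1 to 20 rows; each row shifts and turns the pose as measured when the row begins, along the tool's axes as they then stand; what a row does not reach is not made up. A row lasts 1/12 s, in which the tool goes at most 41.7 mm and 7.16 degrees, less where a joint would pass 70% of its speed; a pose out of reach is approached as far as the arm can. A call is refused whole if a number of a shift passes 0.0417 or a number of a turn 7.16, either way. A call with a gripper value outside its range is refused whole. The fingers move at their own pace and stop on an object; "newtons" is the grip in N (left out, the last holds). Time passes only in rows, so rows that do not move let the fingers close. It gives the time, the measured TCP pose, the force and the opening at its end, in the units of the state.
- state(): the state, without advancing time (a new reading comes with each control period).
- capture(name): name is "side" or "top"; returns a dict with "color" (420x560x3 uint8, red, green, blue), "range_z" (420x560 float32, mm along the optical axis (not along the pixel's ray), 0 where there is no reading), "mtx" (3x3 intrinsics, pixels), "rvec" (rotation vector, rad) and "tvec" (3), from world to camera coordinates, as OpenCV has them. Camera axes: x right, y down, z forward; pixel columns grow to the right and rows downward; lengths in mm; the calibration is good to about 2 mm. A picture is of the moment at which its call begins.
- hand_in(): hands the job in, once; it reports no verdict.
The state is a dict: "t": time; "qpos": joint angles; "qvel": joint speeds; "joint_efforts": joint torques, N m; "tcp_pos": TCP position; "eef_rot": TCP orientation; "wrist_force": force on the tool from outside, world axes, zero at the start; "torque": the same for the moment, N m; "grip_width": finger opening in mm.
Only numpy, scipy, OpenCV 4.12 (cv2) and the standard library are available. Lean on these libraries where they do the work, as an engineer would, in place of code of your own. Each camera call takes 0.05 s, during which the arm holds its last target. There are 200 camera calls.

TASK

Put all the binder clips, the ones swept on to the dustpan and the strays on the table, away in the blue clip box: lift its cover plate off the pins and lay it flat on the table, and empty the dustpan with its clips aboard by pressing the lip of the blade down on the box's rim and tipping it, so that they scrape off into the box. Strays may go in by hand or by way of the pan. Then set the empty pan down flat on the table clear of the box, seat the cover fully home on its pins again, and leave the cup, loupe and marker where they are.

Things in the scene. Friction and masses are not known exactly. Their poses are not given: they have to be found in the camera images.
- clip_box: heavy blue steel box, open at the top, does not move: outside 190 (x) x 140 (y) x 75 mm high (z), walls and floor 4 mm. Origin: centre of its underside. At the middle of each short end an ear sticks out at rim height carrying an upright steel pin, 8 mm thick, 14.5 mm tall with a tapered tip, 110 mm from the centre along +x and -x. The two long rims carry nothing.
- box_rim (a point): centre of the box's mouth at rim height (75 mm above the table), axes as the box
- cover: loose blue cover plate of the box, 250 (x) x 152 (y) x 4 mm, about 0.3 kg, with two round 12 mm holes on its x axis, 110 mm either side of the centre, that go over the box's pins (either way round). Origin: centre of its underside, which lies on the box's rim when seated and on the table when laid down.
- cover_handle (a point): middle of the steel bar handle on the cover: bar 90 mm long (cover's x), 12 mm wide (y), 10 mm high, its middle 39 mm above the cover's underside, free below by 30 mm
- pan: red dustpan, about 0.2 kg: flat blade 140 mm long (x) x 150 mm wide (y), 3 mm thick, flat on the table, open lip at +x, side walls 31 mm high that slope down over the last 45 mm to 7 mm at the lip, back wall 39 mm high at -x; a straight black handle sticks out behind. Origin: centre of the underside of the blade; x points from handle to lip. The clips slide on it once it is tipped by about 17 to 27 degrees.
- pan_lip (a point): middle of the pan's front edge, underside: 70 mm ahead of the pan's origin
- pan_grip (a point): where to grip the handle: on its centre line, 110 mm behind the pan's origin and 36 mm above the blade's underside. The handle is 24 mm wide (y), 22 mm high, and runs level from 70 to 190 mm behind the origin.
- swept1: black 41 mm binder clip with its wire handles folded flat, 20 g: a bar 41 mm long (its x axis), 20 mm wide across its flat spine (y) for the lower 12 mm, narrowing to 6 mm at 24 mm high (z). Origin: centre of the flat spine on which it stands at the start; it may topple on to a side later. One of 2 to 4 that start on the dustpan's blade.
- swept2: black 41 mm binder clip with its wire handles folded flat, 20 g: a bar 41 mm long (its x axis), 20 mm wide across its flat spine (y) for the lower 12 mm, narrowing to 6 mm at 24 mm high (z). Origin: centre of the flat spine on which it stands at the start; it may topple on to a side later. One of 2 to 4 that start on the dustpan's blade.
- swept3: black 41 mm binder clip with its wire handles folded flat, 20 g: a bar 41 mm long (its x axis), 20 mm wide across its flat spine (y) for the lower 12 mm, narrowing to 6 mm at 24 mm high (z). Origin: centre of the flat spine on which it stands at the start; it may topple on to a side later. One of 2 to 4 that start on the dustpan's blade.
- swept4: black 41 mm binder clip with its wire handles folded flat, 20 g: a bar 41 mm long (its x axis), 20 mm wide across its flat spine (y) for the lower 12 mm, narrowing to 6 mm at 24 mm high (z). Origin: centre of the flat spine on which it stands at the start; it may topple on to a side later. One of 2 to 4 that start on the dustpan's blade.
- stray1: black 41 mm binder clip with its wire handles folded flat, 20 g: a bar 41 mm long (its x axis), 20 mm wide across its flat spine (y) for the lower 12 mm, narrowing to 6 mm at 24 mm high (z). Origin: centre of the flat spine on which it stands at the start; it may topple on to a side later. One of 2 or 3 that start on the table.
- stray2: black 41 mm binder clip with its wire handles folded flat, 20 g: a bar 41 mm long (its x axis), 20 mm wide across its flat spine (y) for the lower 12 mm, narrowing to 6 mm at 24 mm high (z). Origin: centre of the flat spine on which it stands at the start; it may topple on to a side later. One of 2 or 3 that start on the table.
- stray3: black 41 mm binder clip with its wire handles folded flat, 20 g: a bar 41 mm long (its x axis), 20 mm wide across its flat spine (y) for the lower 12 mm, narrowing to 6 mm at 24 mm high (z). Origin: centre of the flat spine on which it stands at the start; it may topple on to a side later. One of 2 or 3 that start on the table.
- cup: white paper coffee cup with a green band and a black lid, 84 mm across, 112 mm tall, standing on the table: leave alone. Origin: centre of its foot
- loupe: black loupe, 44 mm across, 48 mm tall, standing on the table: leave alone. Origin: centre of its foot
- marker: marker pen with a black cap, 130 mm long (x), 13 mm thick, lying on the table: leave alone. Origin: middle of its underside
There are look-alikes about, which are no part of the job. Leave any yellow look-alike of the swept3 alone.

How it is judged:
By the outcome, as a careful person would: the job done as asked, in the order asked, and still so for the second after the job is handed in, with the robot touching nothing.
Of swept1, swept2, swept3, swept4 only 2 to 4 are there at a start; the rules pass over those that are not, and their reading is None.
Of stray1, stray2, stray3 only 2 to 3 are there at a start; the rules pass over those that are not, and their reading is None.
At some moment in a run one of stray1, stray2, stray3, cover may be knocked a few centimetres aside while the robot is not near it.
It also fails if it takes over 200 s, if anything falls off the work surface, if the arm or the gripper's body presses on something with over 40 N, if the wrist force passes 120 N, or if a joint passes its speed limit or range.

## Working session

There is one attempt and no reset: what is moved stays moved. The work goes in short steps, Python scripts to look and compute and a tool call to move; the robot and the scene stay as the last step left them, time stands still between calls to the robot, and variables do not carry over. Pictures are saved under pics/ and viewed, about 12 in all and at most 16, crops included, and the job is handed in when it is done.

Besides the shell and the picture viewer there is one more tool, called after ">>>" as name(argument=value, ...) on one line, values as JSON. arm_command: Moves the arm, as the interface text tells. Its arguments: {"type":"object","properties":{"steps":{"type":"array","items":{"type":"array"}},"newtons":{"type":"number"}},"required":["steps"]}

```bash
mkdir -p pics; ls
python3 - <<'E'
from plant import state,capture
import cv2,numpy as np
print(state())
for n in("side","top"):
    c=capture(n); cv2.imwrite(f"pics/{n}0.png",c["color"][:,:,::-1]); np.savez(f"{n}0.npz",**c)
    R=cv2.Rodrigues(c["rvec"])[0]; print(n,c["mtx"].tolist(),(-R.T@c["tvec"].ravel()).round(0),R.round(2).tolist())
E
```

```text
pics
{'t': 0.0, 'qpos': array([ 1.3520998 ,  0.32186101, -0.07007999,  1.45167832,  0.02259722,
        1.37080225, -0.05691332]), 'qvel': array([-0.00061614,  0.00082017, -0.00074489,  0.00202976, -0.00050259,
       -0.00044323,  0.00102933]), 'joint_efforts': array([-5.73328562e-04, -4.91291463e+01, -4.04273076e-01, -3.12535286e+01,
       -6.39813929e-02,  4.36455267e-02,  1.65322999e-04]), 'tcp_pos': array([ 149.81289314, -632.06534323,  291.13500244]), 'eef_rot': array([ 3.14149541e+00,  1.95953832e-03, -1.33798763e+00]), 'wrist_force': array([ 0.05749597,  0.18189395, -0.18162113]), 'torque': array([ 0.01158561,  0.00285491, -0.0245155 ]), 'grip_width': 86.88724837712458}
side [[484.5035690671832, 0.0, 283.7077298277397], [0.0, 484.5035690671832, 210.99599786441738], [0.0, 0.0, 1.0]] [287. 520. 796.] [[-0.85, -0.53, 0.01], [-0.41, 0.64, -0.65], [0.34, -0.56, -0.76]]
top [[416.5659439587532, 0.0, 280.02767536251486], [0.0, 416.5659439587532, 203.99819335699485], [0.0, 0.0, 1.0]] [571. -25. 939.] [[-0.01, -1.0, -0.02], [-1.0, 0.01, -0.06], [0.06, 0.02, -1.0]]
```

View pics/top0.png

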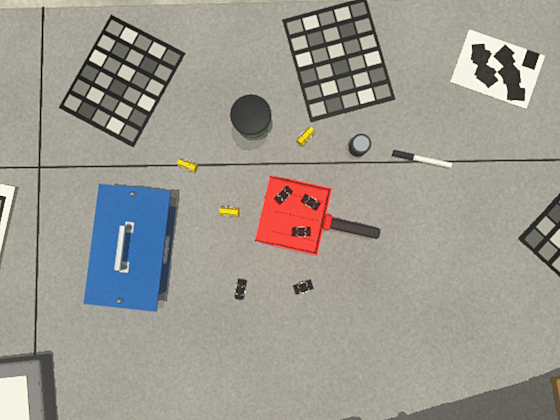

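View pics/side0.png

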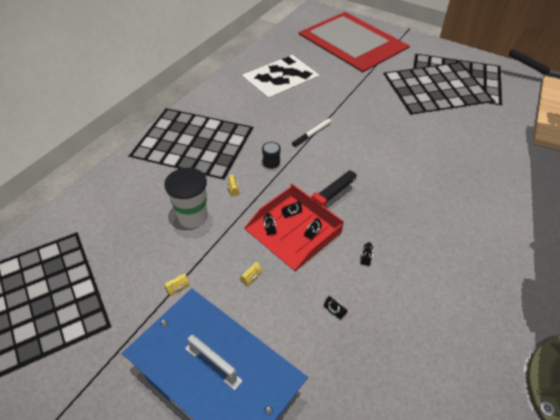

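Top view: blue box/cover around (130,247) with its handle at (123,247). The red pan is at (293,215) with its lip to the left, facing the box. It has three black clips on it, and two black strays lie at (241,289) and (303,287). Yellow look-alikes are at (187,165), (229,211) and (305,136).

```bash
cat > h.py <<'E'
import numpy as np,cv2
from plant import state,capture
def cloud(c):
    h,w=c["range_z"].shape; K=c["mtx"]; R=cv2.Rodrigues(c["rvec"])[0]
    u,v=np.meshgrid(np.arange(w),np.arange(h)); z=c["range_z"].astype(float)
    P=np.stack([(u-K[0,2])/K[0,0]*z,(v-K[1,2])/K[1,1]*z,z],-1)
    return (P-c["tvec"].ravel())@R
def plane(c,uv,z):
    K=c["mtx"]; R=cv2.Rodrigues(c["rvec"])[0]; uv=np.atleast_2d(uv).astype(float)
    d=np.c_[(uv-K[:2,2])/[K[0,0],K[1,1]],np.ones(len(uv))]@R; C=-R.T@c["tvec"].ravel()
    return C+d*((z-C[2])/d[:,2])[:,None]
def masks(c):
    H=cv2.cvtColor(c["color"],cv2.COLOR_RGB2HSV); h,s,v=cv2.split(H)
    return dict(blue=(h>100)&(h<120)&(s>150),red=((h<6)|(h>174))&(s>170),black=(v<55),yel=(h>22)&(h<32)&(s>150),bright=(v>140)&(s<60))
def blobs(m,lo,hi):
    n,l,st,ce=cv2.connectedComponentsWithStats(m.astype(np.uint8))
    return [(l==i) for i in range(1,n) if lo<st[i,4]<hi]
def rect(c,m,z):
    v,u=np.nonzero(m); P=plane(c,np.c_[u,v],z)[:,:2].astype(np.float32); return cv2.minAreaRect(P)
E
python3 - <<'E'
from h import *
for n in("top","side"):
    c=dict(np.load(n+"0.npz")); W=cloud(c); M=masks(c); print(n)
    b=max(blobs(M["blue"],1000,1e6),key=lambda x:x.sum())
    hull=np.zeros(b.shape,np.uint8); k=cv2.findContours(b.astype(np.uint8),0,2)[0]; k=max(k,key=len); cv2.drawContours(hull,[cv2.convexHull(k)],0,1,-1)
    z=W[b][:,2]; zt=np.percentile(z,60); top=b&(abs(W[...,2]-zt)<6)
    print(" cover z",np.median(W[top][:,2]).round(1),rect(c,top,np.median(W[top][:,2])))
    hb=(hull>0)&(W[...,2]>zt+25)
    print(" handle z",np.median(W[hb][:,2]),hb.sum(),rect(c,hb,np.median(W[hb][:,2])),W[hb].mean(0).round(1))
    for q in blobs((hull>0)&~M["blue"],3,120):
        v,u=np.nonzero(q);print("  nonblue",u.mean().round(1),v.mean().round(1),q.sum(),W[q].mean(0).round(1))
    r=max(blobs(M["red"]&(W[...,0]<800)&(W[...,1]>-300),500,1e6),key=lambda x:x.sum())
    fl=r&(W[...,2]<8); print(" pan floor",rect(c,fl,3), "all",rect(c,r,20), "zmax",np.percentile(W[r][:,2],[5,50,95,99]).round(1))
    hd=M["black"]&(W[...,2]>30)&(W[...,2]<60)&(W[...,1]<-80)&(W[...,1]>-260)&(W[...,0]<650)
    print(" panhandle",hd.sum(),rect(c,hd,np.median(W[hd][:,2])),np.median(W[hd][:,2]))
    for nm in("black","yel"):
        for q in blobs(M[nm] if nm=="yel" else cv2.morphologyEx(M[nm].astype(np.uint8),3,np.ones((3,3)))>0,25,1200):
            p=W[q].mean(0)
            if abs(p[1])<420 and p[0]<760: v,u=np.nonzero(q);print(" ",nm,int(u.mean()),int(v.mean()),q.sum(),p.round(0),"zmax",W[q][:,2].max().round(0),[np.round(x,0) for x in rect(c,q,p[2])])
E
```

```text
top
 cover z 79.8 ((537.6868896484375, 311.386474609375), (151.8531036376953, 248.2467803955078), 83.52486419677734)
 handle z 119.09593653054728 345 ((537.923095703125, 296.313232421875), (142.9731903076172, 236.1619415283203), 82.3416519165039) [541.2 279.9 192. ]
  nonblue 103.5 184.0 6 [668.2 362.8  80.2]
  nonblue 114.5 185.0 8 [665.9 339.7  79.8]
  nonblue 127.0 186.0 5 [663.3 312.8  81.1]
  nonblue 137.0 187.0 5 [661.1 292.3  79.6]
  nonblue 146.5 188.0 4 [658.6 271.8  81. ]
  nonblue 153.5 189.0 6 [656.3 257.3  80.5]
  nonblue 162.5 190.0 4 [654.  238.4  80.5]
  nonblue 132.9 193.8 26 [646.6 299.4  83.3]
  nonblue 169.0 201.0 5 [630.9 224.8  80. ]
  nonblue 96.0 203.5 4 [631.5 405.8  20.8]
  nonblue 168.0 210.5 6 [611.2 227.   79.3]
  nonblue 95.0 211.5 4 [612.8 398.6  40.3]
  nonblue 94.0 219.5 4 [595.4 401.2  38.9]
  nonblue 167.0 221.5 4 [588.4 229.5  77.7]
  nonblue 93.0 227.5 4 [578.  402.4  40.5]
  nonblue 166.0 229.5 4 [571.9 231.3  78.3]
  nonblue 165.0 238.0 5 [554.3 233.4  77.8]
  nonblue 91.0 242.5 4 [545.  415.8  20.7]
  nonblue 164.0 246.5 6 [536.7 235.7  76.8]
 
[... 4641 characters left out ...]
372 [70. 26. 25.] zmax 46.0 [array([69., 18.]), array([81., 28.]), np.float64(88.0)]
  black 533 398 109 [89. 60.  8.] zmax 14.0 [array([92., 55.]), array([10., 78.]), np.float64(31.0)]
  yel 252 271 38 [607. 109.  21.] zmax 28.0 [array([607., 110.]), array([15., 12.]), np.float64(84.0)]
  yel 245 278 62 [609. 127.  17.] zmax 28.0 [array([608., 125.]), array([18., 18.]), np.float64(84.0)]
  yel 184 280 34 [705. 193.  16.] zmax 27.0 [array([705., 193.]), array([ 7., 23.]), np.float64(55.0)]
  yel 176 282 43 [712. 205.  21.] zmax 28.0 [array([712., 205.]), array([11., 16.]), np.float64(40.0)]
  yel 169 288 51 [717. 221.  17.] zmax 29.0 [array([717., 221.]), array([11., 22.]), np.float64(67.0)]
```

Add to h.py:
```python
from scipy.spatial.transform import Rotation as Ro
def to(p,rpy_deg,s=None):
    s=s or state(); R=Ro.from_euler("xyz",s["eef_rot"]); T=Ro.from_euler("xyz",rpy_deg,degrees=True)
    d=R.inv().apply(np.array(p)-s["tcp_pos"]); print("t",round(s["t"],1),"tcp",s["tcp_pos"].round(1),"rpy",np.degrees(s["eef_rot"]).round(1),"F",s["wrist_force"].round(1),"w",round(s["grip_width"],1),"q",s["qpos"].round(2))
    print("shift",d.round(1),"n",np.ceil(np.linalg.norm(d)/35),"rot",(R.inv()*T).as_rotvec(degrees=True).round(1), "shift after rot",T.inv().apply(np.array(p)-s["tcp_pos"]).round(1))
```

```text
(no output)
```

>>> arm_command(steps=[[[0, 0, 0], [-0.0204, -0.0311, 0], 0.087], [[0, 0, 0], [-0.0204, -0.0311, 0], 0.087], [[0, 0, 0], [-0.0204, -0.0311, 0], 0.087], [[0, 0, 0], [-0.0204, -0.0311, 0], 0.087], [[0, 0, 0], [-0.0204, -0.0311, 0], 0.087], [[0, 0, 0], [-0.0204, -0.0311, 0], 0.087], [[0, 0, 0], [-0.0204, -0.0311, 0], 0.087], [[0, 0, 0], [-0.0204, -0.0311, 0], 0.087], [[0, 0, 0], [-0.0204, -0.0311, 0], 0.087], [[0, 0, 0], [-0.0204, -0.0311, 0], 0.087], [[0, 0, 0], [-0.0204, -0.0311, 0], 0.087], [[0, 0, 0], [-0.0204, -0.0311, 0], 0.087], [[0, 0, 0], [-0.0204, -0.0311, 0], 0.087], [[0, 0, 0], [-0.0204, -0.0311, 0], 0.087], [[0, 0, 0], [-0.0204, -0.0311, 0], 0.087], [[0, 0, 0], [-0.0204, -0.0311, 0], 0.087], [[0, 0, -7], [0, 0, 0], 0.087], [[0, 0, -7], [0, 0, 0], 0.087], [[0, 0, -7], [0, 0, 0], 0.087], [[0, 0, -7], [0, 0, 0], 0.087]])

```text
t: 1.77
tcp_pos: [573.2, -175.4, 278.4]
eef_rot: [3.14, 0.019, -0.857]
wrist_force: [0.0, -0.1, 0.1]
grip_width: 86.7
```

>>> arm_command(steps=[[[0, 0, -7], [0, 0, 0], 0.087], [[0, 0, -7], [0, 0, 0], 0.087], [[0, 0, -7], [0, 0, 0], 0.087], [[0, 0, -7], [0, 0, 0], 0.087], [[0, 0, -7], [0, 0, 0], 0.087], [[0, 0, -7], [0, 0, 0], 0.087], [[0, 0, -7], [0, 0, 0], 0.087], [[0, 0, -7], [0, 0, 0], 0.087], [[0, 0, -7], [0, 0, 0], 0.087], [[0, 0, -7], [0, 0, 0], 0.087], [[0, 0, -7], [0, 0, 0], 0.087], [[0, 0, -7], [0, 0, 0], 0.087], [[0, 0, -7], [0, 0, 0], 0.087], [[0, 0, -7], [0, 0, 0], 0.087], [[0, 0, -7], [0, 0, 0], 0.087], [[0, 0, -7], [0, 0, 0], 0.087], [[0, 0, -7], [0, 0, 0], 0.087], [[0, 0, -7], [0, 0, 0], 0.087], [[0, 0, -7], [0, 0, 0], 0.087], [[0, 0, 0], [0, 0, 0], 0.087]])

```text
t: 3.43
tcp_pos: [567.6, -174.3, 267.3]
eef_rot: [-3.108, -0.019, 1.519]
wrist_force: [0.2, 0.1, 0.2]
grip_width: 86.8
```

```bash
python3 -c "
from h import *
to([537.5,312,240],[180,0,83.3])"
```

```text
t 3.4 tcp [ 567.6 -174.3  267.3] rpy [-178.1   -1.1   87. ] F [0.2 0.1 0.2] w 86.8 q [ 0.98  0.36 -0.9   1.58  0.27  1.37  1.57]
shift [483.5 -54.   38.2] n 14.0 rot [-1.9 -1.   3.7] shift after rot [479.5 -86.7  27.3]
```

>>> arm_command(steps=[[[-1.9, -1, 3.7], [0, 0, 0], 0.087], [[0, 0, 0], [0.0369, -0.0067, 0], 0.087], [[0, 0, 0], [0.0369, -0.0067, 0], 0.087], [[0, 0, 0], [0.0369, -0.0067, 0], 0.087], [[0, 0, 0], [0.0369, -0.0067, 0], 0.087], [[0, 0, 0], [0.0369, -0.0067, 0], 0.087], [[0, 0, 0], [0.0369, -0.0067, 0], 0.087], [[0, 0, 0], [0.0369, -0.0067, 0], 0.087], [[0, 0, 0], [0.0369, -0.0067, 0], 0.087], [[0, 0, 0], [0.0369, -0.0067, 0], 0.087], [[0, 0, 0], [0.0369, -0.0067, 0], 0.087], [[0, 0, 0], [0.0369, -0.0067, 0], 0.087], [[0, 0, 0], [0.0369, -0.0067, 0], 0.087], [[0, 0, 0], [0.0369, -0.0067, 0], 0.087], [[0, 0, 0], [0, 0, 0], 0.087]])

```text
t: 4.68
tcp_pos: [551.7, 326.0, 260.2]
eef_rot: [-3.136, 0.003, 1.376]
wrist_force: [-1.1, 0.7, 0.1]
grip_width: 87.3
```

```bash
python3 -c "
from h import *
to([537.5,312,165],[180,0,83.3])"
```

```text
t 4.7 tcp [551.7 326.  260.2] rpy [-179.7    0.2   78.9] F [-1.1  0.7  0.1] w 87.3 q [ 0.15  0.5  -0.98  1.49  0.41  1.38  0.52]
shift [-16.2 -10.7  95.3] n 3.0 rot [-0.3  0.2 -4.4] shift after rot [-15.5 -12.5  95.2]
```

>>> arm_command(steps=[[[-0.3, 0.2, -4.4], [0, 0, 0], 0.087], [[0, 0, 0], [-0.0155, -0.0125, 0], 0.087], [[0, 0, 0], [0, 0, 0.015], 0.087], [[0, 0, 0], [0, 0, 0.015], 0.087], [[0, 0, 0], [0, 0, 0.015], 0.087], [[0, 0, 0], [0, 0, 0], 0.087], [[0, 0, 0], [0, 0, 0], 0.087]])

```text
t: 5.27
tcp_pos: [533.4, 317.0, 210.2]
eef_rot: [-3.136, -0.001, 1.448]
wrist_force: [0.3, -0.7, -0.1]
grip_width: 87.2
```

```bash
python3 -c "
from h import *
to([537.5,312,165],[180,0,83.3])
c=capture('top');cv2.imwrite('pics/a1.png',cv2.resize(c['color'][150:340,40:240,::-1],None,fx=3,fy=3))"
```

```text
t 5.3 tcp [533.4 317.  210.2] rpy [-1.797e+02 -1.000e-01  8.290e+01] F [ 0.3 -0.7 -0.1] w 87.2 q [ 0.18  0.5  -1.    1.6   0.42  1.28  0.57]
shift [-4.5  5.  45.1] n 2.0 rot [-0.3 -0.1 -0.4] shift after rot [-4.5  4.7 45.2]
```

View pics/a1.png

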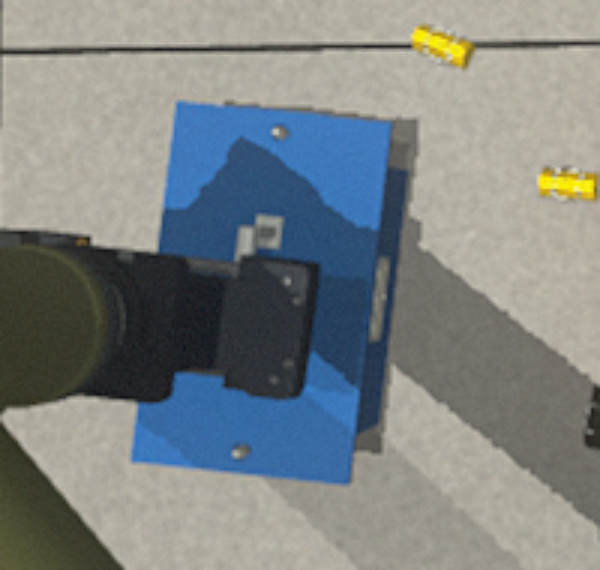

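The gripper hangs over the cover (crop about (270,325)); the cover is still on both pins at (279,131) and (240,452).

>>> arm_command(steps=[[[0, 0, 0], [-0.0045, 0.0047, 0], 0.087], [[0, 0, 0], [0, 0, 0.013], 0.087], [[0, 0, 0], [0, 0, 0.013], 0.087], [[0, 0, 0], [0, 0, 0.013], 0.087], [[0, 0, 0], [0, 0, 0], 0.087], [[0, 0, 0], [0, 0, 0], 0.0], [[0, 0, 0], [0, 0, 0], 0.0], [[0, 0, 0], [0, 0, 0], 0.0], [[0, 0, 0], [0, 0, 0], 0.0], [[0, 0, 0], [0, 0, 0], 0.0], [[0, 0, 0], [0, 0, 0], 0.0], [[0, 0, 0], [0, 0, 0], 0.0], [[0, 0, 0], [0, 0, 0], 0.0], [[0, 0, 0], [0, 0, 0], 0.0]], newtons=40)

```text
t: 6.48
tcp_pos: [539.5, 311.9, 169.7]
eef_rot: [-3.139, -0.003, 1.444]
wrist_force: [0.1, 0.2, -0.7]
grip_width: 35.2
```

```bash
python3 -c "
from h import *
to([537.5,312,165],[180,0,83.3])"
```

```text
t 6.5 tcp [539.5 311.9 169.7] rpy [-179.9   -0.2   82.7] F [ 0.1  0.2 -0.7] w 35.2 q [ 0.17  0.54 -0.97  1.64  0.46  1.21  0.55]
shift [-0.2 -2.   4.7] n 1.0 rot [-0.1 -0.2 -0.6] shift after rot [-0.2 -2.   4.7]
```

Fingers are slow (about 70 mm/s); continue closing.

>>> arm_command(steps=[[[0, 0, -0.5], [0, -0.002, 0.004], 0.0], [[0, 0, 0], [0, 0, 0], 0.0], [[0, 0, 0], [0, 0, 0], 0.0], [[0, 0, 0], [0, 0, 0], 0.0], [[0, 0, 0], [0, 0, 0], 0.0], [[0, 0, 0], [0, 0, 0], 0.0], [[0, 0, 0], [0, 0, 0], 0.0], [[0, 0, 0], [0, 0, 0], 0.0]])

```text
t: 7.15
tcp_pos: [537.3, 312.5, 165.5]
eef_rot: [-3.14, -0.004, 1.454]
wrist_force: [0.3, -0.2, 0.4]
grip_width: 11.3
```

```bash
python3 -c "
from h import *
to([537.5,312,225],[180,0,83.3])"
```

```text
t 7.2 tcp [537.3 312.5 165.5] rpy [-179.9   -0.2   83.3] F [ 0.3 -0.2  0.4] w 11.3 q [ 0.17  0.54 -0.97  1.65  0.46  1.2   0.56]
shift [ -0.2   0.2 -59.5] n 2.0 rot [-0.1 -0.2  0. ] shift after rot [ -0.5   0.3 -59.5]
```

>>> arm_command(steps=[[[0, 0, 0], [0, 0, -0.005], 0.0], [[0, 0, 0], [0, 0, -0.006], 0.0], [[0, 0, 0], [0, 0, -0.008], 0.0], [[0, 0, 0], [0, 0, -0.01], 0.0], [[0, 0, 0], [0, 0, -0.012], 0.0], [[0, 0, 0], [0, 0, -0.015], 0.0], [[0, 0, 0], [0, 0, -0.015], 0.0], [[0, 0, 0], [0, 0, -0.01], 0.0], [[0, 0, 0], [0, 0, -0.005], 0.0], [[0, 0, 0], [0, 0, 0], 0.0]])

```text
t: 7.98
tcp_pos: [536.6, 311.5, 260.0]
eef_rot: [-3.139, -0.002, 1.454]
wrist_force: [-0.1, 0.6, -2.6]
grip_width: 11.8
```

```bash
python3 -c "
from h import *
to([520,-390,240],[180,0,83.3])"
```

```text
t 8.0 tcp [536.6 311.5 260. ] rpy [-1.798e+02 -1.000e-01  8.330e+01] F [-0.1  0.6 -2.6] w 11.8 q [ 0.21  0.46 -1.02  1.55  0.39  1.36  0.61]
shift [-698.7   65.    18.2] n 21.0 rot [-0.2 -0.1  0. ] shift after rot [-698.6   65.3   20. ]
```

>>> arm_command(steps=[[[0, 0, 0], [-0.015, 0.0014, 0], 0.0], [[0, 0, 0], [-0.029, 0.0027, 0], 0.0], [[0, 0, 0], [-0.029, 0.0027, 0], 0.0], [[0, 0, 0], [-0.029, 0.0027, 0], 0.0], [[0, 0, 0], [-0.029, 0.0027, 0], 0.0], [[0, 0, 0], [-0.029, 0.0027, 0], 0.0], [[0, 0, 0], [-0.029, 0.0027, 0], 0.0], [[0, 0, 0], [-0.029, 0.0027, 0], 0.0], [[0, 0, 0], [-0.029, 0.0027, 0], 0.0], [[0, 0, 0], [-0.029, 0.0027, 0], 0.0], [[0, 0, 0], [-0.029, 0.0027, 0], 0.0], [[0, 0, 0], [-0.029, 0.0027, 0], 0.0], [[0, 0, 0], [-0.029, 0.0027, 0], 0.0], [[0, 0, 0], [-0.029, 0.0027, 0], 0.0], [[0, 0, 0], [-0.029, 0.0027, 0], 0.0], [[0, 0, 0], [-0.029, 0.0027, 0], 0.0], [[0, 0, 0], [-0.029, 0.0027, 0], 0.0], [[0, 0, 0], [-0.015, 0.0015, 0], 0.0], [[0, 0, 0], [0, 0, 0], 0.0]])

```text
t: 9.57
tcp_pos: [518.6, -204.3, 249.1]
eef_rot: [-3.126, -0.002, 1.464]
wrist_force: [0.6, -0.1, -2.9]
grip_width: 11.7
```

```bash
python3 -c "
from h import *
to([520,-390,240],[180,0,83.3])"
```

```text
t 9.6 tcp [ 518.6 -204.3  249.1] rpy [-1.791e+02 -1.000e-01  8.390e+01] F [ 0.6 -0.1 -2.9] w 11.7 q [ 1.11  0.27 -0.9   1.71  0.22  1.29  1.62]
shift [-184.5   21.4    8.3] n 6.0 rot [-0.9 -0.1  0.6] shift after rot [-184.3   23.1    9.1]
```

>>> arm_command(steps=[[[-0.9, 0, 0.6], [-0.015, 0.002, 0], 0.0], [[0, 0, 0], [-0.029, 0.004, 0], 0.0], [[0, 0, 0], [-0.029, 0.004, 0], 0.0], [[0, 0, 0], [-0.029, 0.004, 0], 0.0], [[0, 0, 0], [-0.029, 0.004, 0], 0.0], [[0, 0, 0], [-0.029, 0.003, 0], 0.0], [[0, 0, 0], [-0.015, 0.002, 0], 0.0], [[0, 0, 0], [0, 0, 0], 0.0], [[0, 0, 0], [0, 0, 0.02], 0.0], [[0, 0, 0], [0, 0, 0.03], 0.0], [[0, 0, 0], [0, 0, 0.03], 0.0], [[0, 0, 0], [0, 0, 0.02], 0.0], [[0, 0, 0], [0, 0, 0], 0.0]])

```text
t: 10.65
tcp_pos: [530.9, -368.8, 146.4]
eef_rot: [3.13, -0.011, 1.475]
wrist_force: [-1.2, 0.8, -3.5]
grip_width: 10.9
```

```bash
python3 -c "
from h import *
to([520,-390,91],[180,0,83.3])"
```

```text
t 10.7 tcp [ 530.9 -368.8  146.4] rpy [179.3  -0.6  84.5] F [-1.2  0.8 -3.5] w 10.9 q [ 1.16  0.53 -0.77  1.61  0.38  1.15  1.78]
shift [-22.8  -9.5  55.1] n 2.0 rot [ 0.7 -0.6  1.2] shift after rot [-22.3  -8.4  55.4]
```

>>> arm_command(steps=[[[0.7, -0.6, 1.2], [-0.022, -0.008, 0], 0.0], [[0, 0, 0], [0, 0, 0.015], 0.0], [[0, 0, 0], [0, 0, 0.015], 0.0], [[0, 0, 0], [0, 0, 0.01], 0.0], [[0, 0, 0], [0, 0, 0.005], 0.0], [[0, 0, 0], [0, 0, 0], 0.0], [[0, 0, 0], [0, 0, 0], 0.0]])

```text
t: 11.23
tcp_pos: [525.6, -383.9, 104.4]
eef_rot: [3.137, -0.001, 1.461]
wrist_force: [0.6, 1.2, -2.5]
grip_width: 11.7
```

```bash
python3 -c "
from h import *
to([520,-390,91],[180,0,83.3])"
```

```text
t 11.2 tcp [ 525.6 -383.9  104.4] rpy [ 1.797e+02 -1.000e-01  8.370e+01] F [ 0.6  1.2 -2.5] w 11.7 q [ 1.15  0.58 -0.73  1.63  0.42  1.1   1.76]
shift [-6.7 -4.9 13.4] n 1.0 rot [ 0.3 -0.1  0.4] shift after rot [-6.7 -4.8 13.4]
```

>>> arm_command(steps=[[[0.3, -0.1, 0.4], [-0.003, -0.003, 0.005], 0.0], [[0, 0, 0], [0, 0, 0.005], 0.0], [[0, 0, 0], [0, 0, 0.003], 0.0], [[0, 0, 0], [0, 0, 0.002], 0.0], [[0, 0, 0], [0, 0, 0.001], 0.0]])

```text
t: 11.65
tcp_pos: [523.6, -387.3, 90.5]
eef_rot: [3.139, 0.003, 1.454]
wrist_force: [-2.8, 2.1, 9.4]
grip_width: 11.5
```

```bash
python3 -c "
from h import *
to([520,-390,91],[180,0,83.3])"
```

```text
t 11.7 tcp [ 523.6 -387.3   90.5] rpy [179.9   0.2  83.3] F [-2.8  2.1  9.4] w 11.5 q [ 1.14  0.6  -0.72  1.63  0.44  1.07  1.75]
shift [-3.1 -3.3 -0.5] n 1.0 rot [ 0.1  0.2 -0. ] shift after rot [-3.1 -3.3 -0.5]
```

>>> arm_command(steps=[[[0, 0, 0], [0, 0, 0], 0.06], [[0, 0, 0], [0, 0, 0], 0.06], [[0, 0, 0], [0, 0, 0], 0.06], [[0, 0, 0], [0, 0, 0], 0.06], [[0, 0, 0], [0, 0, 0], 0.06], [[0, 0, 0], [0, 0, 0], 0.06], [[0, 0, 0], [0, 0, -0.01], 0.06], [[0, 0, 0], [0, 0, -0.03], 0.06], [[0, 0, 0], [0, 0, -0.035], 0.06], [[0, 0, 0], [0, 0, -0.035], 0.06], [[0, 0, 0], [0, 0, -0.035], 0.06], [[0, 0, 0], [0, 0, 0], 0.06]])

```text
t: 12.65
tcp_pos: [523.6, -385.9, 244.0]
eef_rot: [3.139, 0.001, 1.456]
wrist_force: [0.7, -0.1, 1.6]
grip_width: 59.7
```

Run:
```python
from h import *
c=capture('top');cv2.imwrite('pics/a2.png',c['color'][:,:,::-1]);W=cloud(c);M=masks(c)
for q in blobs(cv2.morphologyEx(M["black"].astype(np.uint8),3,np.ones((3,3)))>0,25,400):
    p=np.median(W[q],0)
    if abs(p[1])<200 and p[0]<700: v,u=np.nonzero(q);print(int(u.mean()),int(v.mean()),q.sum(),p.round(0),[np.round(x,0) for x in rect(c,q,20)])
to([448,-51,200],[180,0,18])
```

```text
240 288 91 [442.  82.  21.] [array([440.,  85.]), array([18., 41.]), np.float64(79.0)]
t 12.7 tcp [ 522.7 -385.5  241.2] rpy [180.   -0.   83.4] F [-0.4  0.1 -0.1] w 60.0 q [ 1.19  0.46 -0.79  1.5   0.33  1.32  1.82]
shift [ 323.7 -112.7   41.3] n 10.0 rot [ 0.  -0.  65.4] shift after rot [  32.3 -341.2   41.2]
```

View pics/a2.png

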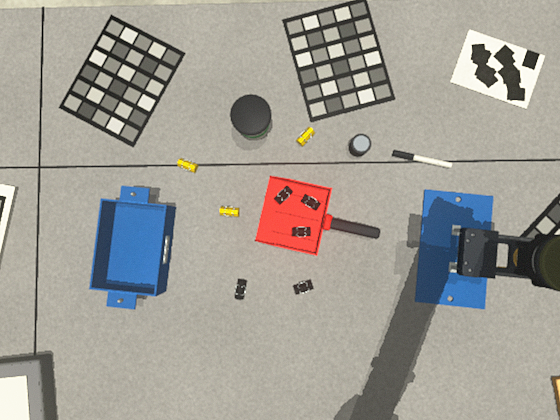

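Cover lies flat at the right (455,248); box is open at (133,247); the strays at (241,289) and (303,287) and the pan are unchanged.

>>> arm_command(steps=[[[0, 0, 0], [0.0322, -0.0117, 0], 0.06], [[0, 0, 0], [0.0322, -0.0117, 0], 0.06], [[0, 0, 0], [0.0322, -0.0117, 0], 0.06], [[0, 0, 0], [0.0322, -0.0117, 0], 0.06], [[0, 0, 0], [0.0322, -0.0117, 0], 0.06], [[0, 0, 0], [0.0322, -0.0117, 0], 0.06], [[0, 0, 0], [0.0322, -0.0117, 0], 0.06], [[0, 0, 0], [0.0322, -0.0117, 0], 0.06], [[0, 0, 0], [0.0322, -0.0117, 0], 0.06], [[0, 0, 6.5], [0, 0, 0], 0.06], [[0, 0, 6.5], [0, 0, 0], 0.06], [[0, 0, 6.5], [0, 0, 0], 0.06], [[0, 0, 6.5], [0, 0, 0], 0.06], [[0, 0, 6.5], [0, 0, 0], 0.06], [[0, 0, 6.5], [0, 0, 0], 0.06], [[0, 0, 6.5], [0, 0, 0], 0.06], [[0, 0, 6.5], [0, 0, 0], 0.06], [[0, 0, 6.5], [0, 0, 0], 0.06], [[0, 0, 6.5], [0, 0, 0], 0.06], [[0, 0, 0], [0, 0, 0], 0.06]])

```text
t: 14.37
tcp_pos: [438.2, -69.3, 228.3]
eef_rot: [-3.14, 0.02, 0.265]
wrist_force: [-1.3, 0.3, 0.6]
grip_width: 60.3
```

Run:
```python
from h import *
to([444,-52,74],[180,0,18])
```

```text
t 14.4 tcp [438.2 -69.3 228.3] rpy [-179.9    1.2   15.2] F [-1.3  0.3  0.6] w 60.3 q [ 1.22 -0.06 -1.07  1.98 -0.05  1.21  0.43]
shift [ 13.2 -14.9 154.1] n 5.0 rot [-0.1  1.1 -2.8] shift after rot [ 10.8 -14.7 154.3]
```

>>> arm_command(steps=[[[-0.1, 1.1, -2.8], [0, 0, 0], 0.06], [[0, 0, 0], [0.0108, -0.0147, 0.01], 0.06], [[0, 0, 0], [0, 0, 0.025], 0.06], [[0, 0, 0], [0, 0, 0.03], 0.06], [[0, 0, 0], [0, 0, 0.03], 0.06], [[0, 0, 0], [0, 0, 0.01], 0.06], [[0, 0, 0], [0, 0, 0], 0.06]])

```text
t: 14.95
tcp_pos: [443.2, -52.3, 118.6]
eef_rot: [3.138, 0.0, 0.34]
wrist_force: [-0.6, 0.1, 0.1]
grip_width: 60.0
```

Run:
```python
from h import *
to([444,-52,74],[180,0,18])
```

```text
t 14.9 tcp [443.2 -52.3 118.6] rpy [179.8   0.   19.5] F [-0.6  0.1  0.1] w 60.0 q [ 1.12  0.18 -1.11  2.1   0.2   0.97  0.24]
shift [ 0.9 -0.1 44.6] n 2.0 rot [0.2 0.  1.5] shift after rot [ 0.9 -0.  44.6]
```

>>> arm_command(steps=[[[0.2, 0, 1.5], [0.001, 0, 0.012], 0.06], [[0, 0, 0], [0, 0, 0.014], 0.06], [[0, 0, 0], [0, 0, 0.012], 0.06], [[0, 0, 0], [0, 0, 0.002], 0.06], [[0, 0, 0], [0, 0, 0], 0.06], [[0, 0, 0], [0, 0, 0], 0.0], [[0, 0, 0], [0, 0, 0], 0.0], [[0, 0, 0], [0, 0, 0], 0.0], [[0, 0, 0], [0, 0, 0], 0.0], [[0, 0, 0], [0, 0, 0], 0.0], [[0, 0, 0], [0, 0, 0], 0.0], [[0, 0, 0], [0, 0, 0], 0.0], [[0, 0, 0], [0, 0, 0], 0.0], [[0, 0, 0], [0, 0, 0], 0.0], [[0, 0, 0], [0, 0, 0], 0.0], [[0, 0, 0], [0, 0, 0], 0.0]], newtons=20)

```text
t: 16.28
tcp_pos: [446.3, -53.2, 82.5]
eef_rot: [3.136, -0.003, 0.326]
wrist_force: [-0.6, 0.2, -0.5]
grip_width: 17.7
```

Run:
```python
from h import *
to([444,-52,74],[180,0,18])
```

```text
t 16.3 tcp [446.3 -53.2  82.5] rpy [ 1.797e+02 -1.000e-01  1.870e+01] F [-0.6  0.2 -0.5] w 17.7 q [ 1.05  0.27 -1.06  2.12  0.3   0.9   0.14]
shift [-1.8 -2.   8.5] n 1.0 rot [ 0.3 -0.2  0.7] shift after rot [-1.8 -1.9  8.5]
```

>>> arm_command(steps=[[[0, 0, 0], [0, 0, 0], 0.035], [[0, 0, 0], [0, 0, 0], 0.035], [[0, 0, 0], [0, 0, 0], 0.035], [[0, 0, 0], [-0.002, -0.002, 0.008], 0.035], [[0, 0, 0], [0, 0, 0.001], 0.0], [[0, 0, 0], [0, 0, 0], 0.0], [[0, 0, 0], [0, 0, 0], 0.0], [[0, 0, 0], [0, 0, 0], 0.0], [[0, 0, 0], [0, 0, 0], 0.0], [[0, 0, 0], [0, 0, 0], 0.0], [[0, 0, 0], [0, 0, 0], 0.0]])

```text
t: 17.2
tcp_pos: [443.4, -51.7, 72.2]
eef_rot: [3.137, -0.002, 0.326]
wrist_force: [0.8, 1.3, -0.1]
grip_width: 19.8
```

Run:
```python
from h import *
to([537,312,200],[180,0,18])
```

```text
t 17.2 tcp [443.4 -51.7  72.2] rpy [ 1.797e+02 -1.000e-01  1.870e+01] F [ 0.8  1.3 -0.1] w 19.8 q [ 1.03  0.28 -1.05  2.14  0.32  0.88  0.12]
shift [ 205.6 -313.9 -128.8] n 12.0 rot [ 0.3 -0.1  0.7] shift after rot [ 201.4 -316.9 -127.8]
```

>>> arm_command(steps=[[[0, 0, 0], [0, 0, -0.015], 0.0], [[0, 0, 0], [0, 0, -0.03], 0.0], [[0, 0, 0], [0, 0, -0.03], 0.0], [[0, 0, 0], [0, 0, -0.03], 0.0], [[0, 0, 0], [0, 0, -0.025], 0.0], [[0, 0, 0], [0.009, -0.013, 0], 0.0], [[0, 0, 0], [0.0172, -0.0262, 0], 0.0], [[0, 0, 0], [0.0172, -0.0262, 0], 0.0], [[0, 0, 0], [0.0172, -0.0262, 0], 0.0], [[0, 0, 0], [0.0172, -0.0262, 0], 0.0], [[0, 0, 0], [0.0172, -0.0262, 0], 0.0], [[0, 0, 0], [0.0172, -0.0262, 0], 0.0], [[0, 0, 0], [0.0172, -0.0262, 0], 0.0], [[0, 0, 0], [0.0172, -0.0262, 0], 0.0], [[0, 0, 0], [0.0172, -0.0262, 0], 0.0], [[0, 0, 0], [0.0172, -0.0262, 0], 0.0], [[0, 0, 0], [0.0172, -0.0262, 0], 0.0], [[0, 0, 0], [0.009, -0.013, 0], 0.0], [[0, 0, 0], [0, 0, 0], 0.0]])

```text
t: 18.78
tcp_pos: [545.7, 323.9, 200.7]
eef_rot: [3.132, 0.004, 0.31]
wrist_force: [-1.1, -0.8, 0.3]
grip_width: 19.6
```

Run:
```python
from h import *
to([537,312,115],[180,0,18])
```

```text
t 18.8 tcp [545.7 323.9 200.7] rpy [179.4   0.2  17.7] F [-1.1 -0.8  0.3] w 19.6 q [ 0.2   0.58 -1.07  1.57  0.53  1.31 -0.63]
shift [-11.5   7.8  85.9] n 3.0 rot [ 0.6  0.2 -0.3] shift after rot [-11.9   8.6  85.7]
```

>>> arm_command(steps=[[[0, 0, 0], [0, 0, 0.02], 0.0], [[0, 0, 0], [0, 0, 0.025], 0.0], [[0, 0, 0], [0, 0, 0.025], 0.0], [[0, 0, 0], [0, 0, 0.012], 0.0], [[0, 0, 0], [0, 0, 0], 0.0], [[0, 0, 0], [0, 0, 0], 0.05], [[0, 0, 0], [0, 0, 0], 0.05], [[0, 0, 0], [0, 0, 0], 0.05], [[0, 0, 0], [0, 0, 0], 0.05], [[0, 0, 0], [0, 0, -0.01], 0.06], [[0, 0, 0], [0, 0, -0.025], 0.06], [[0, 0, 0], [0, 0, -0.03], 0.06], [[0, 0, 0], [0, 0, -0.025], 0.06], [[0, 0, 0], [0, 0, 0], 0.06]])

```text
t: 19.95
tcp_pos: [547.3, 323.0, 218.7]
eef_rot: [3.132, -0.003, 0.309]
wrist_force: [0.1, 0.9, -0.6]
grip_width: 59.0
```

Run:
```python
from h import *
to([441,85,180],[180,0,79])
```

```text
t 19.9 tcp [547.3 323.  218.7] rpy [ 1.795e+02 -1.000e-01  1.770e+01] F [ 0.1  0.9 -0.6] w 59.0 q [ 0.21  0.56 -1.08  1.56  0.51  1.33 -0.62]
shift [-173.7  194.1   40.2] n 8.0 rot [  0.6   0.2 -61.3] shift after rot [-253.9  -58.9   38.7]
```

>>> arm_command(steps=[[[0, 0, 0], [-0.0217, 0.0243, 0], 0.06], [[0, 0, 0], [-0.0217, 0.0243, 0], 0.06], [[0, 0, 0], [-0.0217, 0.0243, 0], 0.06], [[0, 0, 0], [-0.0217, 0.0243, 0], 0.06], [[0, 0, 0], [-0.0217, 0.0243, 0], 0.06], [[0, 0, 0], [-0.0217, 0.0243, 0], 0.06], [[0, 0, 0], [-0.0217, 0.0243, 0], 0.06], [[0, 0, -6.8], [-0.01, 0.01, 0], 0.06], [[0, 0, -6.8], [0, 0, 0], 0.06], [[0, 0, -6.8], [0, 0, 0], 0.06], [[0, 0, -6.8], [0, 0, 0], 0.06], [[0, 0, -6.8], [0, 0, 0], 0.06], [[0, 0, -6.8], [0, 0, 0], 0.06], [[0, 0, -6.8], [0, 0, 0], 0.06], [[0, 0, -6.8], [0, 0, 0], 0.06], [[0, 0, -6.8], [0, 0, 0], 0.06], [[0, 0, 0], [0, 0, 0], 0.06]])

```text
t: 21.37
tcp_pos: [445.8, 102.2, 227.3]
eef_rot: [3.116, 0.02, 1.412]
wrist_force: [0.6, 1.2, 1.1]
grip_width: 59.9
```

Run:
```python
from h import *
to([441,85,73],[180,0,79])
c=capture('side');cv2.imwrite('pics/a3.png',c['color'][:,:,::-1])
```

```text
t 21.4 tcp [445.8 102.2 227.3] rpy [178.6   1.2  80.9] F [0.6 1.2 1.1] w 59.9 q [ 1.   -0.06 -1.25  1.97 -0.03  1.17  1.18]
shift [-14.6  -5.9 154.5] n 5.0 rot [1.5 1.1 1.9] shift after rot [-17.8  -1.4 154.3]
```

View pics/a3.png

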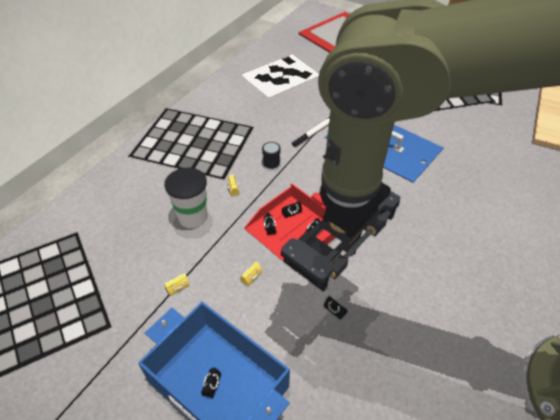

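The first stray stands in the box at (212,381). The second is still on the table at (335,307), below the gripper.

>>> arm_command(steps=[[[1.5, 1.1, 1.9], [0, 0, 0], 0.06], [[0, 0, 0], [-0.0178, -0.0014, 0.01], 0.06], [[0, 0, 0], [0, 0, 0.025], 0.06], [[0, 0, 0], [0, 0, 0.03], 0.06], [[0, 0, 0], [0, 0, 0.03], 0.06], [[0, 0, 0], [0, 0, 0.01], 0.06], [[0, 0, 0], [0, 0, 0], 0.06]])

```text
t: 22.0
tcp_pos: [444.7, 85.4, 123.2]
eef_rot: [3.127, 0.006, 1.349]
wrist_force: [0.3, 0.1, -0.6]
grip_width: 60.3
```

Run:
```python
from h import *
to([441,85,73],[180,0,79])
```

```text
t 22.0 tcp [444.7  85.4 123.2] rpy [179.2   0.4  77.3] F [ 0.3  0.1 -0.6] w 60.3 q [ 0.89  0.22 -1.21  2.09  0.26  0.98  0.89]
shift [-0.9 -4.2 50.1] n 2.0 rot [ 0.8  0.4 -1.7] shift after rot [-1.1 -3.6 50.2]
```

>>> arm_command(steps=[[[0.8, 0.4, -1.7], [-0.001, -0.004, 0.012], 0.06], [[0, 0, 0], [0, 0, 0.014], 0.06], [[0, 0, 0], [0, 0, 0.014], 0.06], [[0, 0, 0], [0, 0, 0.006], 0.06], [[0, 0, 0], [0, 0, 0.003], 0.03], [[0, 0, 0], [0, 0, 0], 0.03], [[0, 0, 0], [0, 0, 0], 0.03], [[0, 0, 0], [0, 0, 0], 0.03], [[0, 0, 0], [0, 0, 0], 0.03]])

```text
t: 22.75
tcp_pos: [445.4, 86.6, 79.6]
eef_rot: [3.132, -0.002, 1.365]
wrist_force: [-0.5, 0.7, -0.1]
grip_width: 34.9
```

Run:
```python
from h import *
to([441,85,73],[180,0,79])
```

```text
t 22.8 tcp [445.4  86.6  79.6] rpy [ 1.795e+02 -1.000e-01  7.820e+01] F [-0.5  0.7 -0.1] w 34.9 q [ 0.79  0.32 -1.13  2.12  0.37  0.91  0.81]
shift [-2.4 -4.   6.6] n 1.0 rot [ 0.5 -0.1 -0.8] shift after rot [-2.4 -4.   6.6]
```

>>> arm_command(steps=[[[0.5, 0, -0.8], [-0.002, -0.003, 0.006], 0.0], [[0, 0, 0], [0, 0, 0.001], 0.0], [[0, 0, 0], [0, 0, 0], 0.0], [[0, 0, 0], [0, 0, 0], 0.0], [[0, 0, 0], [0, 0, 0], 0.0], [[0, 0, 0], [0, 0, 0], 0.0], [[0, 0, 0], [0, 0, 0], 0.0]])

```text
t: 23.33
tcp_pos: [443.1, 85.0, 73.4]
eef_rot: [3.139, -0.002, 1.379]
wrist_force: [0.2, -0.1, 0.5]
grip_width: 19.7
```

Run:
```python
from h import *
to([500,325,200],[180,0,79])
```

```text
t 23.3 tcp [443.1  85.   73.4] rpy [ 1.798e+02 -1.000e-01  7.900e+01] F [ 0.2 -0.1  0.5] w 19.7 q [ 0.79  0.33 -1.13  2.13  0.38  0.9   0.82]
shift [ 246.7   10.6 -126.1] n 8.0 rot [ 0.2 -0.1  0. ] shift after rot [ 246.4   10.1 -126.6]
```

>>> arm_command(steps=[[[0, 0, 0], [0, 0, -0.015], 0.0], [[0, 0, 0], [0, 0, -0.03], 0.0], [[0, 0, 0], [0, 0, -0.03], 0.0], [[0, 0, 0], [0, 0, -0.03], 0.0], [[0, 0, 0], [0, 0, -0.02], 0.0], [[0, 0, 0], [0.015, 0.001, 0], 0.0], [[0, 0, 0], [0.03, 0.0013, 0], 0.0], [[0, 0, 0], [0.03, 0.0013, 0], 0.0], [[0, 0, 0], [0.03, 0.0013, 0], 0.0], [[0, 0, 0], [0.03, 0.0013, 0], 0.0], [[0, 0, 0], [0.03, 0.0013, 0], 0.0], [[0, 0, 0], [0.03, 0.0013, 0], 0.0], [[0, 0, 0], [0.03, 0.0013, 0], 0.0], [[0, 0, 0], [0.012, 0, 0], 0.0], [[0, 0, 0], [0, 0, 0], 0.0], [[0, 0, 0], [0, 0, 0], 0.0]])

```text
t: 24.67
tcp_pos: [501.1, 319.9, 196.0]
eef_rot: [-3.141, 0.013, 1.366]
wrist_force: [0.0, -0.0, 0.1]
grip_width: 19.6
```

Run:
```python
from h import *
to([500,318,112],[180,0,83])
```

```text
t 24.7 tcp [501.1 319.9 196. ] rpy [-180.     0.8   78.3] F [ 0.  -0.   0.1] w 19.6 q [ 0.25  0.51 -1.11  1.68  0.48  1.27  0.4 ]
shift [-0.9 -0.6 84. ] n 3.0 rot [-0.1  0.8 -4.7] shift after rot [-2.  -0.8 84. ]
```

>>> arm_command(steps=[[[0, 0, 0], [0, 0, 0.02], 0.0], [[0, 0, 0], [0, 0, 0.025], 0.0], [[0, 0, 0], [0, 0, 0.025], 0.0], [[0, 0, 0], [0, 0, 0.012], 0.0], [[0, 0, 0], [0, 0, 0], 0.0], [[0, 0, 0], [0, 0, 0], 0.05], [[0, 0, 0], [0, 0, 0], 0.05], [[0, 0, 0], [0, 0, 0], 0.05], [[0, 0, 0], [0, 0, 0], 0.05], [[0, 0, 0], [0, 0, -0.01], 0.05], [[0, 0, 0], [0, 0, -0.025], 0.05], [[0, 0, 0], [0, 0, -0.03], 0.05], [[0, 0, 0], [0, 0, -0.03], 0.06], [[0, 0, 0], [0, 0, -0.025], 0.06], [[0, 0, 0], [0, 0, 0], 0.06]])

```text
t: 25.92
tcp_pos: [503.3, 315.0, 247.1]
eef_rot: [3.133, 0.012, 1.359]
wrist_force: [0.7, 0.5, 0.1]
grip_width: 58.1
```

Run:
```python
from h import *
to([576,-139,230],[180,0,-13.4])
```

```text
t 25.9 tcp [503.3 315.  247.1] rpy [179.5   0.7  77.9] F [0.7 0.5 0.1] w 58.1 q [ 0.28  0.46 -1.15  1.63  0.44  1.34  0.43]
shift [-428.3  166.2   23.9] n 14.0 rot [ 1.   0.2 91.3] shift after rot [175.9 424.8  17.1]
```

>>> arm_command(steps=[[[0, 0, 0], [-0.033, 0.0128, 0], 0.06], [[0, 0, 0], [-0.033, 0.0128, 0], 0.06], [[0, 0, 0], [-0.033, 0.0128, 0], 0.06], [[0, 0, 0], [-0.033, 0.0128, 0], 0.06], [[0, 0, 0], [-0.033, 0.0128, 0], 0.06], [[0, 0, 0], [-0.033, 0.0128, 0], 0.06], [[0, 0, 0], [-0.033, 0.0128, 0], 0.06], [[0, 0, 0], [-0.033, 0.0128, 0], 0.06], [[0, 0, 0], [-0.033, 0.0128, 0], 0.06], [[0, 0, 0], [-0.033, 0.0128, 0], 0.06], [[0, 0, 0], [-0.033, 0.0128, 0], 0.06], [[0, 0, 0], [-0.033, 0.0128, 0], 0.06], [[0, 0, 0], [-0.02, 0.008, 0], 0.06], [[0, 0, 0], [0, 0, 0], 0.06]])

```text
t: 27.08
tcp_pos: [581.3, -134.0, 268.8]
eef_rot: [3.11, 0.009, 1.379]
wrist_force: [-0.4, -0.1, -0.5]
grip_width: 60.2
```

>>> arm_command(steps=[[[0, 0, 7], [0, 0, 0], 0.06], [[0, 0, 7], [0, 0, 0], 0.06], [[0, 0, 7], [0, 0, 0], 0.06], [[0, 0, 7], [0, 0, 0], 0.06], [[0, 0, 7], [0, 0, 0], 0.06], [[0, 0, 7], [0, 0, 0], 0.06], [[0, 0, 7], [0, 0, 0], 0.06], [[0, 0, 7], [0, 0, 0], 0.06], [[0, 0, 7], [0, 0, 0], 0.06], [[0, 0, 7], [0, 0, 0], 0.06], [[0, 0, 7], [0, 0, 0], 0.06], [[0, 0, 7], [0, 0, 0], 0.06], [[0, 0, 6], [0, 0, 0], 0.06], [[0, 0, 0], [0, 0, 0], 0.06]])

```text
t: 28.25
tcp_pos: [582.1, -118.2, 278.8]
eef_rot: [3.14, -0.041, -0.226]
wrist_force: [0.2, -0.2, -0.2]
grip_width: 59.8
```

Run:
```python
from h import *
to([576,-139,150],[180,0,-13.4])
c=capture('top');cv2.imwrite('pics/a4.png',c['color'][:,:,::-1])
```

```text
t 28.2 tcp [ 582.1 -118.2  278.8] rpy [179.9  -2.4 -13. ] F [ 0.2 -0.2 -0.2] w 59.8 q [ 0.88  0.28 -0.86  1.62  0.23  1.3  -0.24]
shift [ -6.6  21.4 128.7] n 4.0 rot [ 0.1 -2.4  0.4] shift after rot [ -1.1  21.7 128.8]
```

View pics/a4.png

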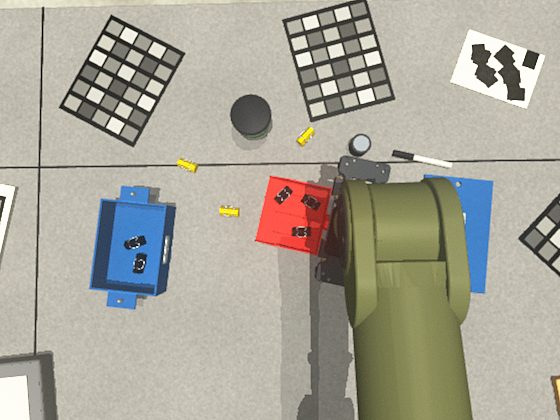

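Both strays are in the box at (134,242) and (139,263), and the pan is unmoved. The cover has been knocked a few cm to about (462,234); I'll measure it again before I grasp it.

>>> arm_command(steps=[[[0, -2.4, 0], [0, 0.015, 0], 0.06], [[0, 0, 0], [-0.001, 0.007, 0.02], 0.06], [[0, 0, 0], [0, 0, 0.03], 0.06], [[0, 0, 0], [0, 0, 0.03], 0.06], [[0, 0, 0], [0, 0, 0.03], 0.06], [[0, 0, 0], [0, 0, 0.015], 0.06], [[0, 0, 0], [0, 0, 0], 0.06]])

```text
t: 28.88
tcp_pos: [579.1, -135.0, 155.0]
eef_rot: [3.14, -0.008, -0.19]
wrist_force: [-1.0, -0.8, -0.3]
grip_width: 60.2
```

Run:
```python
from h import *
to([576,-139,87],[180,0,-13.4])
```

```text
t 28.9 tcp [ 579.1 -135.   155. ] rpy [179.9  -0.4 -10.9] F [-1.  -0.8 -0.3] w 60.2 q [ 0.85  0.42 -0.81  1.74  0.34  1.12 -0.26]
shift [-2.8  4.4 68. ] n 2.0 rot [ 0.1 -0.4  2.5] shift after rot [-2.1  4.6 68. ]
```

>>> arm_command(steps=[[[0, -0.4, 2.5], [-0.002, 0.0045, 0.01], 0.06], [[0, 0, 0], [0, 0, 0.02], 0.06], [[0, 0, 0], [0, 0, 0.02], 0.06], [[0, 0, 0], [0, 0, 0.014], 0.06], [[0, 0, 0], [0, 0, 0.002], 0.06], [[0, 0, 0], [0, 0, 0], 0.06], [[0, 0, 0], [0, 0, 0], 0.06]])

```text
t: 29.47
tcp_pos: [580.1, -136.7, 93.4]
eef_rot: [-3.141, -0.008, -0.219]
wrist_force: [0.1, 0.0, 0.5]
grip_width: 59.9
```

Run:
```python
from h import *
to([576,-139,87],[180,0,-13.4])
```

```text
t 29.5 tcp [ 580.1 -136.7   93.4] rpy [-180.    -0.4  -12.6] F [0.1 0.  0.5] w 59.9 q [ 0.81  0.49 -0.76  1.78  0.4   1.02 -0.32]
shift [-3.6  3.1  6.4] n 1.0 rot [-0.  -0.4  0.8] shift after rot [-3.5  3.2  6.4]
```

>>> arm_command(steps=[[[0, -0.4, 0.8], [-0.0035, 0.003, 0.006], 0.0], [[0, 0, 0], [0, 0, 0.001], 0.0], [[0, 0, 0], [0, 0, 0], 0.0], [[0, 0, 0], [0, 0, 0], 0.0], [[0, 0, 0], [0, 0, 0], 0.0], [[0, 0, 0], [0, 0, 0], 0.0], [[0, 0, 0], [0, 0, 0], 0.0], [[0, 0, 0], [0, 0, 0], 0.0], [[0, 0, 0], [0, 0, 0], 0.0], [[0, 0, 0], [0, 0, 0], 0.0], [[0, 0, 0], [0, 0, 0], 0.0]], newtons=60)

```text
t: 30.38
tcp_pos: [578.2, -139.6, 90.3]
eef_rot: [3.141, -0.007, -0.234]
wrist_force: [0.6, 0.4, 0.1]
grip_width: 23.3
```

Run:
```python
from h import *
to([576,-139,87],[180,0,-13.4])
```

```text
t 30.4 tcp [ 578.2 -139.6   90.3] rpy [180.   -0.4 -13.4] F [0.6 0.4 0.1] w 23.3 q [ 0.81  0.5  -0.76  1.78  0.4   1.01 -0.33]
shift [-2.3 -0.1  3.3] n 1.0 rot [ 0.  -0.4  0. ] shift after rot [-2.2 -0.1  3.3]
```

Add to h.py:
```python
U=np.array([.117,.993,0]);RIM=np.array([537.3,312.2,75])
def lip():
    s=state();R=Ro.from_euler("xyz",s["eef_rot"]); l=s["tcp_pos"]+R.apply([0,-180,90.3]); f=R.apply([0,-1,0]); d=l-RIM
    print("lip",l.round(1),"box-local x",round(d@[.993,-.117,0],1),"y",round(d@U,1),"above rim",round(d[2],1),"nose-down",round(np.degrees(-np.arcsin(f[2])),1),"pan yaw",round(np.degrees(np.arctan2(f[1],f[0])),1),"roll",round(np.degrees(np.arcsin(R.apply([1,0,0])[2])),1))
def pantarget(y,up,th,s=None):
    t=np.radians(th); l=RIM+y*U+[0,0,up]
    p=l+U*(-180*np.cos(t)+90.3*np.sin(t))+[0,0,180*np.sin(t)+90.3*np.cos(t)]
    T=Ro.from_euler("xyz",[180,0,-6.7],degrees=True)*Ro.from_rotvec([-t,0,0]); to(p,T.as_euler("xyz",degrees=True)); lip()
```

```text
(no output)
```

>>> arm_command(steps=[[[0, 0, 0], [0, 0, -0.005], 0.0], [[0, 0, 0], [0, 0, -0.009], 0.0], [[0, 0, 0], [0, 0, -0.013], 0.0], [[0, 0, 0], [0, 0, -0.017], 0.0], [[0, 0, 0], [0, 0, -0.02], 0.0], [[0, 0, 0], [0, 0, -0.02], 0.0], [[0, 0, 0], [0, 0, -0.02], 0.0], [[0, 0, 0], [0, 0, -0.016], 0.0], [[0, 0, 0], [0, 0, -0.012], 0.0], [[0, 0, 0], [0, 0, -0.008], 0.0], [[0, 0, 0], [0, 0, -0.004], 0.0], [[0, 0, 0], [0, 0, 0], 0.0]])

```text
t: 31.38
tcp_pos: [575.3, -138.0, 247.7]
eef_rot: [3.139, -0.005, -0.23]
wrist_force: [0.1, 0.3, -1.6]
grip_width: 23.9
```

Run:
```python
from h import *
pantarget(-62,40,0)
```

```text
t 31.4 tcp [ 575.3 -138.   247.7] rpy [179.8  -0.3 -13.2] F [ 0.1  0.3 -1.6] w 23.9 q [ 0.88  0.32 -0.84  1.64  0.25  1.28 -0.23]
shift [-112.6 -189.4   41.3] n 7.0 rot [ 0.2 -0.3 -6.5] shift after rot [ -90.4 -200.7   42.4]
lip [616.7  36.9 156.9] box-local x 111.1 y -264.1 above rim 81.9 nose-down 0.2 pan yaw 76.8 roll 0.3
```

>>> arm_command(steps=[[[0, 0, -3.2], [0, 0, 0], 0.0], [[0, 0, -3.3], [0, 0, 0], 0.0], [[0, 0, 0], [-0.0033, -0.0074, 0], 0.0], [[0, 0, 0], [-0.0067, -0.0149, 0], 0.0], [[0, 0, 0], [-0.01, -0.0223, 0], 0.0], [[0, 0, 0], [-0.01, -0.0223, 0], 0.0], [[0, 0, 0], [-0.01, -0.0223, 0], 0.0], [[0, 0, 0], [-0.01, -0.0223, 0], 0.0], [[0, 0, 0], [-0.01, -0.0223, 0], 0.0], [[0, 0, 0], [-0.01, -0.0223, 0], 0.0], [[0, 0, 0], [-0.0067, -0.0149, 0], 0.0], [[0, 0, 0], [-0.0067, -0.0149, 0], 0.0], [[0, 0, 0], [-0.0033, -0.0074, 0], 0.0], [[0, 0, 0], [-0.002, -0.004, 0], 0.0], [[0, 0, 0], [0, 0, 0], 0.0], [[0, 0, 0], [0, 0, 0], 0.0]])

```text
t: 32.72
tcp_pos: [492.7, 92.4, 236.6]
eef_rot: [3.138, 0.016, -0.119]
wrist_force: [-0.0, -0.4, -3.5]
grip_width: 23.7
```

Run:
```python
from h import *
pantarget(-62,30,0)
c=capture('top');cv2.imwrite('pics/a5.png',c['color'][:,:,::-1])
```

```text
t 32.7 tcp [492.7  92.4 236.6] rpy [179.8   0.9  -6.8] F [-0.  -0.4 -3.5] w 23.7 q [ 0.72  0.14 -1.02  1.85  0.12  1.24 -0.45]
shift [19.2 18.3 41.1] n 2.0 rot [ 0.2  0.9 -0.1] shift after rot [18.5 18.5 41.3]
lip [512.7 270.9 145.6] box-local x -19.6 y -43.8 above rim 70.6 nose-down 0.2 pan yaw 83.2 roll -0.9
```

View pics/a5.png

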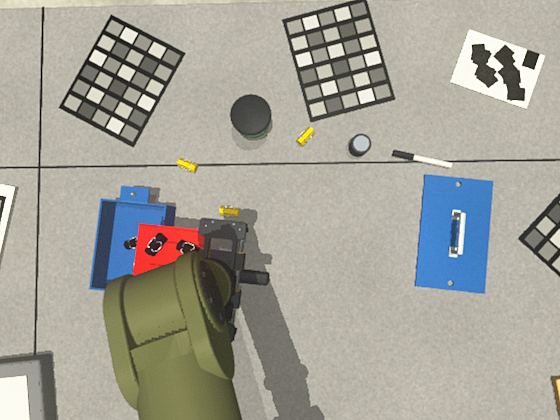

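The pan is over the box's near rim with its clips aboard (155,243), (187,247). The cover now lies at (455,234), nudged from where I put it.

>>> arm_command(steps=[[[0, 0.4, 0], [0.005, 0.005, 0.005], 0.0], [[0, 0.4, 0], [0.008, 0.008, 0.01], 0.0], [[0, 0, 0], [0.006, 0.006, 0.01], 0.0], [[0, 0, 0], [0, 0, 0.005], 0.0], [[-2, 0, 0], [0, 0, 0], 0.0], [[-2, 0, 0], [0, 0, 0], 0.0], [[-2, 0, 0], [0, 0, 0], 0.0], [[-2, 0, 0], [0, 0, 0], 0.0], [[0, 0, 0], [0, 0, 0], 0.0]])

```text
t: 33.52
tcp_pos: [512.5, 57.0, 196.5]
eef_rot: [2.993, 0.009, -0.14]
wrist_force: [-0.4, 0.5, -2.8]
grip_width: 23.3
```

Run:
```python
from h import *
pantarget(-62,5,10)
```

```text
t 33.5 tcp [512.5  57.  196.5] rpy [171.5   0.5  -8. ] F [-0.4  0.5 -2.8] w 23.3 q [ 0.61  0.26 -0.95  1.84  0.36  1.24 -0.61]
shift [ -6.  -31.8  -8.4] n 1.0 rot [-1.5  0.7 -1.2] shift after rot [ -5.2 -31.7  -9.3]
lip [534.4 220.1  80.5] box-local x 7.9 y -91.8 above rim 5.5 nose-down 8.5 pan yaw 82.1 roll -0.5
```

>>> arm_command(steps=[[[-0.7, 0.7, -1.2], [0, -0.002, -0.012], 0.0], [[-0.7, 0, 0], [-0.002, -0.009, -0.006], 0.0], [[0, 0, 0], [-0.002, -0.009, -0.002], 0.0], [[0, 0, 0], [-0.001, -0.008, 0], 0.0], [[0, 0, 0], [0, -0.002, 0], 0.0], [[0, 0, 0], [0, 0, 0], 0.0]])

```text
t: 34.02
tcp_pos: [511.9, 90.7, 211.1]
eef_rot: [2.972, 0.002, -0.116]
wrist_force: [0.4, -0.1, -2.2]
grip_width: 23.5
```

Run:
```python
from h import *
pantarget(-62,0,10)
```

```text
t 34.0 tcp [511.9  90.7 211.1] rpy [ 1.703e+02  1.000e-01 -6.700e+00] F [ 0.4 -0.1 -2.2] w 23.5 q [ 0.55  0.26 -0.97  1.81  0.38  1.29 -0.66]
shift [-0.7 -2.1 15.7] n 1.0 rot [-0.3  0.1  0.1] shift after rot [-0.7 -2.2 15.7]
lip [530.5 251.8  91.7] box-local x 0.3 y -60.8 above rim 16.7 nose-down 9.7 pan yaw 83.4 roll -0.1
```

>>> arm_command(steps=[[[0, 0, 0], [0, -0.001, 0.006], 0.0], [[0, 0, 0], [0, -0.001, 0.006], 0.0], [[0, 0, 0], [0, 0, 0.004], 0.0], [[0, 0, 0], [0, 0, 0.002], 0.0]])

```text
t: 34.35
tcp_pos: [512.2, 88.6, 191.5]
eef_rot: [2.972, 0.001, -0.117]
wrist_force: [-0.8, -1.7, 2.5]
grip_width: 23.5
```

Run:
```python
from h import *
pantarget(-62,0,10)
```

```text
t 34.4 tcp [512.2  88.6 191.5] rpy [170.3   0.   -6.7] F [-0.8 -1.7  2.5] w 23.5 q [ 0.54  0.29 -0.96  1.84  0.4   1.25 -0.68]
shift [-1.3 -0.8 -3.9] n 1.0 rot [-0.3  0.  -0. ] shift after rot [-1.3 -0.8 -3.9]
lip [531.1 249.7  72.1] box-local x 1.1 y -62.8 above rim -2.9 nose-down 9.7 pan yaw 83.3 roll -0.0
```

>>> arm_command(steps=[[[-2.5, 0, 0], [0, -0.0037, -0.0074], 0.0], [[-2.5, 0, 0], [0, -0.0037, -0.0074], 0.0], [[-2.5, 0, 0], [0, -0.0037, -0.0074], 0.0], [[-2.5, 0, 0], [0, -0.0037, -0.0074], 0.0]])

```text
t: 34.68
tcp_pos: [515.0, 107.5, 216.3]
eef_rot: [2.795, 0.002, -0.124]
wrist_force: [-1.7, 1.7, 1.6]
grip_width: 23.5
```

Run:
```python
from h import *
pantarget(-62,-3,30)
```

```text
t 34.7 tcp [515.  107.5 216.3] rpy [ 1.602e+02  1.000e-01 -7.100e+00] F [-1.7  1.7  1.6] w 23.5 q [ 0.37  0.35 -0.93  1.75  0.54  1.45 -0.84]
shift [ -2.1 -23.1 -33.7] n 2.0 rot [-10.2   0.3  -0.3] shift after rot [ -1.8 -16.8 -37.3]
lip [531.9 245.2  70.3] box-local x 2.5 y -67.2 above rim -4.7 nose-down 19.8 pan yaw 82.9 roll -0.1
```

>>> arm_command(steps=[[[0, 0, 0], [0, -0.004, -0.002], 0.0], [[-2.5, 0, 0], [0, -0.005, -0.0078], 0.0], [[-2.5, 0, 0], [0, -0.005, -0.0078], 0.0], [[-2.5, 0, 0], [0, -0.005, -0.0078], 0.0], [[-2.5, 0, 0], [0, -0.005, -0.0078], 0.0]])

```text
t: 35.1
tcp_pos: [520.8, 142.3, 237.1]
eef_rot: [2.619, 0.002, -0.128]
wrist_force: [-0.1, -0.7, -0.4]
grip_width: 23.3
```

Run:
```python
from h import *
pantarget(-62,-3,38)
c=capture('top');d=capture('side');cv2.imwrite('pics/a6.png',np.hstack([c['color'][150:330,60:300,::-1],d['color'][180:360,80:320,::-1]]))
```

```text
t 35.1 tcp [520.8 142.3 237.1] rpy [ 1.5e+02  1.0e-01 -7.4e+00] F [-0.1 -0.7 -0.4] w 23.3 q [ 0.17  0.45 -0.89  1.64  0.67  1.66 -0.97]
shift [ -3.8 -11.  -25.8] n 1.0 rot [-8.   0.5 -0.5] shift after rot [ -3.5  -7.3 -27.1]
lip [534.7 252.3  68.9] box-local x 4.4 y -59.8 above rim -6.1 nose-down 30.0 pan yaw 82.7 roll -0.1
```

View pics/a6.png

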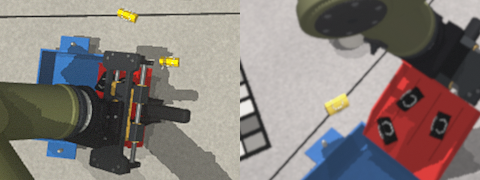

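The pan stands tipped at 30° with its lip on the rim. Three clips are still on the blade, about (410,97), (385,130) and (440,123) in the crop, so I tip it further.

>>> arm_command(steps=[[[-2.5, 0, 0], [0, -0.003, -0.0074], 0.0], [[-2.5, 0, 0], [0, -0.003, -0.0074], 0.0], [[-2.5, 0, 0], [0, -0.003, -0.0074], 0.0], [[-1, 0, 0], [0, -0.001, -0.003], 0.0], [[0, 0, 0], [0, 0, 0], 0.0], [[0, 0, 0], [0, 0, 0], 0.0], [[0, 0, 0], [0, 0, 0], 0.0], [[0, 0, 0], [0, 0, 0], 0.0]])

```text
t: 35.87
tcp_pos: [525.0, 163.3, 249.1]
eef_rot: [2.486, 0.006, -0.128]
wrist_force: [-0.7, 2.6, -0.1]
grip_width: 23.9
```

Run:
```python
from h import *
pantarget(-62,-3,45)
d=capture('side');cv2.imwrite('pics/a7.png',cv2.resize(d['color'][200:420,80:340,::-1],None,fx=2,fy=2))
```

```text
t 35.9 tcp [525.  163.3 249.1] rpy [142.4   0.4  -7.3] F [-0.7  2.6 -0.1] w 23.9 q [ 0.04  0.53 -0.85  1.56  0.75  1.81 -1.02]
shift [ -5.6 -10.4 -25.6] n 1.0 rot [-7.4  0.7 -0.2] shift after rot [ -5.2  -7.  -26.8]
lip [535.1 250.4  67.8] box-local x 5.1 y -61.6 above rim -7.2 nose-down 37.6 pan yaw 82.9 roll -0.4
```

View pics/a7.png

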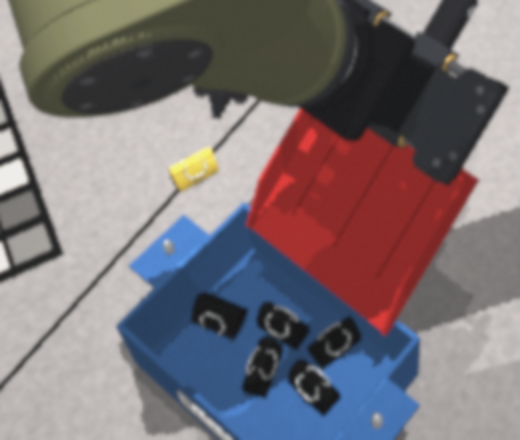

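All five clips are in the box and the pan is bare. Lifting it clear and levelling it.

>>> arm_command(steps=[[[0, 0, 0], [0, 0.008, -0.01], 0.0], [[0, 0, 0], [0, 0.014, -0.018], 0.0], [[0, 0, 0], [0, 0.014, -0.018], 0.0], [[5, 0, 0], [0, 0.014, -0.01], 0.0], [[5, 0, 0], [0, 0.014, -0.005], 0.0], [[5, 0, 0], [0, 0.014, 0], 0.0], [[5, 0, 0], [0, 0.01, 0], 0.0], [[5, 0, 0], [0, 0.01, 0], 0.0], [[5, 0, 0], [0, 0.01, 0], 0.0], [[5, 0, 0], [0, 0.01, 0], 0.0], [[2, 0, 0], [0, 0, 0], 0.0], [[0, 0, 0], [0, 0, 0], 0.0]])

```text
t: 36.92
tcp_pos: [513.6, 83.1, 363.1]
eef_rot: [3.134, 0.008, -0.14]
wrist_force: [0.5, -0.5, -1.6]
grip_width: 23.3
```

Run:
```python
from h import *
to([577,-139,200],[180,0,-13.4])
lip()
```

```text
t 36.9 tcp [513.6  83.1 363.1] rpy [179.5   0.5  -8. ] F [ 0.5 -0.5 -1.6] w 23.3 q [ 0.68  0.08 -0.94  1.62  0.07  1.48 -0.4 ]
shift [ 95.  209.8 164.1] n 9.0 rot [0.5 0.4 5.4] shift after rot [113.2 201.4 163.1]
lip [537.8 260.7 271.4] box-local x 6.5 y -51.0 above rim 196.4 nose-down 0.5 pan yaw 82.0 roll -0.5
```

>>> arm_command(steps=[[[0.5, 0.4, 5.4], [0, 0, 0], 0.0], [[0, 0, 0], [0.0113, 0.02, 0], 0.0], [[0, 0, 0], [0.0113, 0.02, 0], 0.0], [[0, 0, 0], [0.0113, 0.02, 0], 0.0], [[0, 0, 0], [0.0113, 0.02, 0], 0.0], [[0, 0, 0], [0.0113, 0.02, 0.01], 0.0], [[0, 0, 0], [0.0113, 0.02, 0.025], 0.0], [[0, 0, 0], [0.0113, 0.02, 0.03], 0.0], [[0, 0, 0], [0.0113, 0.02, 0.03], 0.0], [[0, 0, 0], [0.0113, 0.02, 0.03], 0.0], [[0, 0, 0], [0.0113, 0.01, 0.03], 0.0], [[0, 0, 0], [0, 0, 0.02], 0.0], [[0, 0, 0], [0, 0, 0], 0.0]])

```text
t: 38.0
tcp_pos: [574.2, -142.4, 189.8]
eef_rot: [3.103, 0.007, -0.226]
wrist_force: [-1.5, 0.0, -2.0]
grip_width: 23.2
```

Run:
```python
from h import *
to([577,-139,90],[180,0,-13.4])
lip()
```

```text
t 38.0 tcp [ 574.2 -142.4  189.8] rpy [177.8   0.4 -12.9] F [-1.5  0.  -2. ] w 23.2 q [ 0.8   0.36 -0.74  1.7   0.3   1.2  -0.26]
shift [ 2.6 -7.9 99.6] n 3.0 rot [2.2 0.4 0.5] shift after rot [ 1.9 -4.  99.8]
lip [613.1  29.6  92.5] box-local x 108.3 y -271.8 above rim 17.5 nose-down 2.2 pan yaw 77.1 roll -0.4
```

>>> arm_command(steps=[[[2.2, 0.4, 0.5], [0.001, -0.003, 0.01], 0.0], [[0, 0, 0], [0, 0, 0.02], 0.0], [[0, 0, 0], [0, 0, 0.025], 0.0], [[0, 0, 0], [0, 0, 0.02], 0.0], [[0, 0, 0], [0, 0, 0.008], 0.0], [[0, 0, 0], [0, 0, 0], 0.0], [[0, 0, 0], [0, 0, 0], 0.0]])

```text
t: 38.58
tcp_pos: [577.7, -137.1, 111.2]
eef_rot: [3.134, -0.0, -0.225]
wrist_force: [0.6, -0.2, -1.4]
grip_width: 23.5
```

Run:
```python
from h import *
to([577,-139,90],[180,0,-13.4])
lip()
```

```text
t 38.6 tcp [ 577.7 -137.1  111.2] rpy [179.6  -0.  -12.9] F [ 0.6 -0.2 -1.4] w 23.5 q [ 0.77  0.45 -0.72  1.77  0.35  1.05 -0.3 ]
shift [-0.3  1.8 21.2] n 1.0 rot [ 0.4 -0.   0.5] shift after rot [-0.3  2.  21.2]
lip [617.7  37.6  19.5] box-local x 112.0 y -263.2 above rim -55.5 nose-down 0.4 pan yaw 77.1 roll 0.0
```

>>> arm_command(steps=[[[0.4, 0, 0.5], [0, 0, 0.006], 0.0], [[0, 0, 0], [0, 0, 0.006], 0.0], [[0, 0, 0], [0, 0, 0.005], 0.0], [[0, 0, 0], [0, 0, 0.003], 0.0], [[0, 0, 0], [0, 0, 0.001], 0.0], [[0, 0, 0], [0, 0, 0], 0.0]])

```text
t: 39.08
tcp_pos: [581.1, -137.2, 94.2]
eef_rot: [3.139, -0.008, -0.233]
wrist_force: [-0.8, 0.8, -2.3]
grip_width: 23.9
```

Run:
```python
from h import *
to([577,-139,90],[180,0,-13.4])
```

```text
t 39.1 tcp [ 581.1 -137.2   94.2] rpy [179.9  -0.5 -13.4] F [-0.8  0.8 -2.3] w 23.9 q [ 0.76  0.48 -0.71  1.78  0.36  1.01 -0.31]
shift [-3.6  2.7  4.2] n 1.0 rot [ 0.1 -0.5  0. ] shift after rot [-3.6  2.7  4.2]
```

>>> arm_command(steps=[[[0, -0.4, 0], [0, 0, 0.003], 0.0], [[0, 0, 0], [0, 0, 0.002], 0.0], [[0, 0, 0], [0, 0, 0.001], 0.0], [[0, 0, 0], [0, 0, 0], 0.07], [[0, 0, 0], [0, 0, 0], 0.07], [[0, 0, 0], [0, 0, 0], 0.07], [[0, 0, 0], [0, 0, 0], 0.07], [[0, 0, 0], [0, 0, 0], 0.07], [[0, 0, 0], [0, 0, 0], 0.07], [[0, 0, 0], [0, 0, 0], 0.07], [[0, 0, 0], [0, 0, -0.01], 0.07], [[0, 0, 0], [0, 0, -0.025], 0.07], [[0, 0, 0], [0, 0, -0.035], 0.07], [[0, 0, 0], [0, 0, -0.035], 0.07], [[0, 0, 0], [0, 0, -0.035], 0.07], [[0, 0, 0], [0, 0, -0.02], 0.07], [[0, 0, 0], [0, 0, 0], 0.07]])

```text
t: 40.5
tcp_pos: [580.9, -135.8, 259.0]
eef_rot: [3.141, 0.001, -0.232]
wrist_force: [0.7, 0.8, 0.3]
grip_width: 69.8
```

Run:
```python
from h import *
c=capture('top');cv2.imwrite('pics/a8.png',c['color'][:,:,::-1]);W=cloud(c);M=masks(c)
b=M["blue"]&(W[...,1]<-250)
v,u=np.nonzero(b); print("cover",rect(c,b,4),b.sum(),u.min(),u.max(),v.min(),v.max())
hb=(W[...,2]>35)&(W[...,2]<55)&(W[...,1]<-300)&(W[...,1]>-450)&(W[...,0]>430)&(W[...,0]<650)
print("handle",rect(c,hb,44),hb.sum(),np.median(W[hb],0))
# pins/holes
hull=cv2.convexHull(np.c_[u,v].astype(np.int32)); m=np.zeros(b.shape,np.uint8); cv2.fillConvexPoly(m,hull,1)
for q in blobs((m>0)&~M["blue"],4,400):
    v,u=np.nonzero(q);print(u.mean().round(1),v.mean().round(1),q.sum(),plane(c,[u.mean(),v.mean()],4)[0].round(1))
r=M["red"]&(W[...,0]<800)&(W[...,1]>-300)&(W[...,2]<8)
print("pan floor",rect(c,r,3),np.percentile(W[r][:,2],[5,50,95]))
to([540,-385,200],[180,0,90])
```

```text
cover ((551.87060546875, -462.603759765625), (247.63925170898438, 39.47423553466797), 2.4122939109802246) 673 474 492 180 292
handle ((0.0, 0.0), (0.0, 0.0), 0.0) 0 [nan nan nan]
484.0 180.0 5 [ 674.5 -459.9    4. ]
492.0 187.5 6 [ 657.4 -476.9    4. ]
491.0 201.0 7 [ 627.3 -473.5    4. ]
490.0 214.0 7 [ 598.5 -470.1    4. ]
489.0 227.0 7 [ 569.7 -466.8    4. ]
488.0 240.5 8 [ 539.9 -463.4    4. ]
487.0 254.0 7 [ 510.2 -460.1    4. ]
pan floor ((605.0904541015625, -28.893966674804688), (137.49899291992188, 149.0687255859375), 76.99441528320312) [1.26929587 3.89256527 6.54562021]
t 40.5 tcp [ 580.6 -135.7  257.5] rpy [ 1.80e+02  1.00e-01 -1.33e+01] F [0.4 0.3 0.4] w 70.3 q [ 0.82  0.32 -0.77  1.61  0.23  1.31 -0.22]
shift [ 17.9 251.9  57.7] n 8.0 rot [-1.000e-01  1.000e-01 -1.033e+02] shift after rot [-249.3  -40.6   57.5]
  return _methods._mean(a, axis=axis, dtype=dtype,
  ret = um.true_divide(
```

View pics/a8.png

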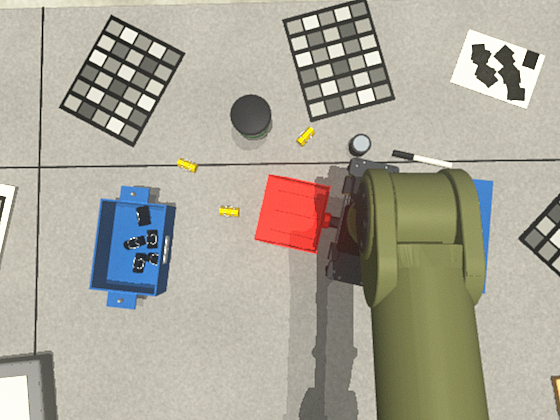

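The pan lies empty and flat at (293,213), and five clips are in the box. The arm hides the cover, so I measure it in the earlier unobstructed frame (a5), and check from the side view.

Run:
```python
from h import *
c=dict(np.load("top0.npz")); c["color"]=cv2.imread("pics/a5.png")[:,:,::-1].copy(); M=masks(c)
def meas(c,xr):
    M=masks(c); b=M["blue"].copy(); b[:,:xr[0]]=0; b[:,xr[1]:]=0; b=max(blobs(b,300,1e6),key=lambda x:x.sum())
    v,u=np.nonzero(b); print("cover",rect(c,b,4))
    m=np.zeros(b.shape,np.uint8); cv2.fillConvexPoly(m,cv2.convexHull(np.c_[u,v].astype(np.int32)),1)
    for q in blobs((m>0)&~b,12,900):
        v,u=np.nonzero(q);print(" ",u.mean().round(1),v.mean().round(1),q.sum(),plane(c,[u.mean(),v.mean()],4)[0][:2].round(1),"z44",plane(c,[u.mean(),v.mean()],44)[0][:2].round(1))
    br=(m>0)&M["bright"]
    v,u=np.nonzero(br); print(" bright",br.sum(),rect(c,br,44))
meas(c,(400,560))
d=capture("side"); cv2.imwrite("pics/a9.png",d["color"][:,:,::-1]); W=cloud(d)
try: meas(d,(330,560))
except Exception as e: print(e)
hb=(W[...,2]>36)&(W[...,2]<50)&(W[...,1]<-330)&(W[...,1]>-450)&(W[...,0]>440)&(W[...,0]<640)
print(hb.sum(),hb.any() and rect(d,hb,44))
```

```text
cover ((557.4979858398438, -388.8883056640625), (150.96084594726562, 247.79119873046875), 83.38021850585938)
  457.4 183.6 30 [ 667.1 -400.8] z44 [ 663.  -384.7]
  457.4 233.1 563 [ 556.9 -396.9] z44 [ 557.5 -381. ]
  449.5 282.6 31 [ 448.4 -376. ] z44 [ 453.7 -360.9]
 bright 376 ((560.529296875, -347.438720703125), (94.64385986328125, 219.4823760986328), 83.34071350097656)
cover ((526.8360595703125, -383.45208740234375), (143.5382080078125, 182.18740844726562), 83.5864028930664)
  386.5 137.4 677 [ 557.1 -408.4] z44 [ 543.4 -361.5]
  354.1 144.7 13 [ 613.2 -340.2] z44 [ 596.7 -296.7]
  423.0 161.8 36 [ 447.3 -374.2] z44 [ 439.2 -329. ]
 bright 137 ((505.2206726074219, -359.38861083984375), (52.21384048461914, 147.63880920410156), 73.8319320678711)
140 ((543.2742309570312, -383.3768615722656), (20.44236946105957, 63.86478805541992), 81.89068603515625)
```

Top and side agree: the cover's centre is at (557.6, −388.5), yaw −6.6°.

>>> arm_command(steps=[[[0, 0, 0], [0.0045, 0.0314, 0], 0.06], [[0, 0, 0], [0.0045, 0.0314, 0], 0.06], [[0, 0, 0], [0.0045, 0.0314, 0], 0.06], [[0, 0, 0], [0.0045, 0.0314, 0], 0.06], [[0, 0, 0], [0.0045, 0.0314, 0], 0.06], [[0, 0, 0], [0.0045, 0.0314, 0], 0.06], [[0, 0, 0], [0.0045, 0.0314, 0], 0.06], [[0, 0, 0], [0.0045, 0.02, 0], 0.06], [[0, 0, 0], [0, 0, 0], 0.06]])

```text
t: 41.35
tcp_pos: [552.8, -381.6, 236.8]
eef_rot: [-3.136, 0.031, -0.221]
wrist_force: [-0.5, -0.5, -0.9]
grip_width: 60.2
```

>>> arm_command(steps=[[[0, 0, -6.9], [0, 0, 0], 0.06], [[0, 0, -6.9], [0, 0, 0], 0.06], [[0, 0, -6.9], [0, 0, 0], 0.06], [[0, 0, -6.9], [0, 0, 0], 0.06], [[0, 0, -6.9], [0, 0, 0], 0.06], [[0, 0, -6.9], [0, 0, 0], 0.06], [[0, 0, -6.9], [0, 0, 0], 0.06], [[0, 0, -6.9], [0, 0, 0], 0.06], [[0, 0, -6.9], [0, 0, 0], 0.06], [[0, 0, -6.9], [0, 0, 0], 0.06], [[0, 0, -6.9], [0, 0, 0], 0.06], [[0, 0, -6.9], [0, 0, 0], 0.06], [[0, 0, -6.9], [0, 0, 0], 0.06], [[0, 0, -6.9], [0, 0, 0], 0.06], [[0, 0, 0], [0, 0, 0], 0.06]])

```text
t: 42.6
tcp_pos: [542.7, -365.1, 206.2]
eef_rot: [-3.072, -0.043, 1.528]
wrist_force: [-0.4, -0.4, -0.3]
grip_width: 59.9
```

Run:
```python
from h import *
to([557.6,-388.4,140],[180,0,83.4])
```

```text
t 42.6 tcp [ 542.7 -365.1  206.2] rpy [-176.    -2.4   87.6] F [-0.4 -0.4 -0.3] w 59.9 q [ 1.22  0.62 -0.97  1.45  0.49  1.41  1.75]
shift [-25.5  20.4  63.9] n 3.0 rot [-4.1 -2.3  4.3] shift after rot [-21.4  17.5  66.2]
```

>>> arm_command(steps=[[[-4.1, -2.3, 4.3], [0, 0, 0], 0.06], [[0, 0, 0], [-0.021, 0.0175, 0.01], 0.06], [[0, 0, 0], [0, 0, 0.02], 0.06], [[0, 0, 0], [0, 0, 0.025], 0.06], [[0, 0, 0], [0, 0, 0.005], 0.06], [[0, 0, 0], [0, 0, 0], 0.06], [[0, 0, 0], [0, 0, 0], 0.06]])

```text
t: 43.18
tcp_pos: [551.5, -376.3, 133.3]
eef_rot: [-3.125, -0.008, 1.444]
wrist_force: [-0.5, -0.4, 0.3]
grip_width: 59.9
```

Run:
```python
from h import *
to([557.6,-388.4,90.5],[180,0,83.4])
```

```text
t 43.2 tcp [ 551.5 -376.3  133.3] rpy [-179.    -0.5   82.7] F [-0.5 -0.4  0.3] w 59.9 q [ 1.21  0.67 -0.92  1.54  0.55  1.23  1.64]
shift [-11.6   8.3  42.6] n 2.0 rot [-1.  -0.5 -0.7] shift after rot [-11.3   7.5  42.8]
```

>>> arm_command(steps=[[[-1, -0.5, -0.7], [0, 0, 0], 0.06], [[0, 0, 0], [-0.011, 0.0075, 0], 0.06], [[0, 0, 0], [0, 0, 0.012], 0.06], [[0, 0, 0], [0, 0, 0.013], 0.06], [[0, 0, 0], [0, 0, 0.01], 0.06], [[0, 0, 0], [0, 0, 0], 0.06], [[0, 0, 0], [0, 0, 0], 0.06]])

```text
t: 43.77
tcp_pos: [560.1, -386.5, 100.1]
eef_rot: [3.132, 0.004, 1.457]
wrist_force: [-0.3, 0.8, -0.2]
grip_width: 60.0
```

Run:
```python
from h import *
to([557.6,-388.4,90.5],[180,0,83.4])
```

```text
t 43.8 tcp [ 560.1 -386.5  100.1] rpy [179.5   0.2  83.5] F [-0.3  0.8 -0.2] w 60.0 q [ 1.2   0.71 -0.89  1.55  0.59  1.16  1.64]
shift [-2.2 -2.4  9.5] n 1.0 rot [0.5 0.2 0.1] shift after rot [-2.2 -2.3  9.6]
```

>>> arm_command(steps=[[[0.5, 0.2, 0], [-0.002, -0.002, 0.007], 0.0], [[0, 0, 0], [0, 0, 0.001], 0.0], [[0, 0, 0], [0, 0, 0], 0.0], [[0, 0, 0], [0, 0, 0], 0.0], [[0, 0, 0], [0, 0, 0], 0.0], [[0, 0, 0], [0, 0, 0], 0.0], [[0, 0, 0], [0, 0, 0], 0.0], [[0, 0, 0], [0, 0, 0], 0.0], [[0, 0, 0], [0, 0, 0], 0.0], [[0, 0, 0], [0, 0, 0], 0.0], [[0, 0, 0], [0, 0, 0], 0.0], [[0, 0, 0], [0, 0, 0], 0.0]], newtons=40)

```text
t: 44.77
tcp_pos: [558.0, -387.9, 92.0]
eef_rot: [3.141, 0.0, 1.457]
wrist_force: [0.9, -0.4, 0.6]
grip_width: 11.6
```

Run:
```python
from h import *
to([557.6,-388.4,90.5],[180,0,83.4])
```

```text
t 44.8 tcp [ 558.  -387.9   92. ] rpy [180.    0.   83.5] F [ 0.9 -0.4  0.6] w 11.6 q [ 1.19  0.72 -0.89  1.55  0.59  1.16  1.64]
shift [-0.5 -0.3  1.5] n 1.0 rot [0.  0.  0.1] shift after rot [-0.5 -0.3  1.5]
```

>>> arm_command(steps=[[[0, 0, 0], [0, 0, -0.008], 0.0], [[0, 0, 0], [0, 0, -0.02], 0.0], [[0, 0, 0], [0, 0, -0.03], 0.0], [[0, 0, 0], [0, 0, -0.035], 0.0], [[0, 0, 0], [0, 0, -0.035], 0.0], [[0, 0, 0], [0, 0, -0.03], 0.0], [[0, 0, 0], [0, 0, -0.015], 0.0], [[0, 0, 0], [0, 0, 0], 0.0]])

```text
t: 45.43
tcp_pos: [554.7, -385.7, 268.9]
eef_rot: [-3.13, -0.007, 1.46]
wrist_force: [1.7, 0.0, -1.9]
grip_width: 11.2
```

Run:
```python
from h import *
c=dict(np.load("top0.npz"))
for f in("a2","a5"):
    c["color"]=cv2.imread(f"pics/{f}.png")[:,:,::-1].copy(); g=(masks(c)["blue"]==0)
    for u0,v0 in ((458,198),(450,298)) if f=="a2" else ((457,184),(449,283)):
        m=np.zeros(g.shape,bool); m[v0-6:v0+7,u0-6:u0+7]=g[v0-6:v0+7,u0-6:u0+7]; v,u=np.nonzero(m); print(f,u.mean(),v.mean(),m.sum(),plane(c,[u.mean(),v.mean()],4)[0].round(1))
# pins on open box, from a4 image, at pin tip height and mid
d=capture("top"); cv2.imwrite("pics/b1.png",d["color"][:,:,::-1]); M=masks(d)["blue"]
for c_ in (d,):
    for u0,v0 in ((134,194),(122,300)):
        g=~M[v0-8:v0+9,u0-8:u0+9]; n,l,st,ce=cv2.connectedComponentsWithStats(g.astype(np.uint8)); 
        for i in range(1,n):
            if 4<st[i,4]<60: uv=ce[i]+[u0-8,v0-8]; print("pin",uv.round(1),st[i,4],plane(d,uv,84)[0].round(1))
to([537.5,312,240],[180,0,83.3])
```

```text
a2 458.0 196.8913043478261 46 [ 637.4 -401.1    4. ]
a2 449.1875 298.375 32 [ 414. -374.    4.]
a5 457.5483870967742 183.4516129032258 31 [ 667.5 -401.2    4. ]
a5 448.9230769230769 283.8974358974359 39 [ 445.5 -374.5    4. ]
pin [135.4 186.3] 25 [662.1 294.   84. ]
pin [132.8 193.9] 25 [646.4 299.3  84. ]
pin [119.9 300.1] 28 [428.7 323.8  84. ]
pin [120.6 307.7] 25 [413.4 322.2  84. ]
t 45.5 tcp [ 554.5 -385.6  267.4] rpy [-179.3   -0.4   83.6] F [ 0.2 -0.1 -2.9] w 11.9 q [ 1.23  0.58 -0.98  1.38  0.47  1.45  1.73]
shift [691.2 -93.7  33.9] n 20.0 rot [-0.7 -0.4  0.3] shift after rot [690.8 -98.3  27.4]
```

>>> arm_command(steps=[[[-0.7, -0.4, 0.3], [0.01, -0.0015, 0], 0.0], [[0, 0, 0], [0.02, -0.003, 0], 0.0], [[0, 0, 0], [0.03, -0.0043, 0], 0.0], [[0, 0, 0], [0.03, -0.0043, 0], 0.0], [[0, 0, 0], [0.03, -0.0043, 0], 0.0], [[0, 0, 0], [0.03, -0.0043, 0], 0.0], [[0, 0, 0], [0.03, -0.0043, 0], 0.0], [[0, 0, 0], [0.03, -0.0043, 0], 0.0], [[0, 0, 0], [0.03, -0.0043, 0], 0.0], [[0, 0, 0], [0.03, -0.0043, 0], 0.0], [[0, 0, 0], [0.03, -0.0043, 0], 0.0], [[0, 0, 0], [0.03, -0.0043, 0], 0.0], [[0, 0, 0], [0.03, -0.0043, 0], 0.0], [[0, 0, 0], [0.03, -0.0043, 0], 0.0], [[0, 0, 0], [0.03, -0.0043, 0], 0.0], [[0, 0, 0], [0.03, -0.0043, 0], 0.0], [[0, 0, 0], [0.03, -0.0043, 0], 0.0], [[0, 0, 0], [0.03, -0.0043, 0], 0.0], [[0, 0, 0], [0.015, -0.002, 0], 0.0], [[0, 0, 0], [0, 0, 0], 0.0]])

```text
t: 47.15
tcp_pos: [519.1, 162.9, 231.6]
eef_rot: [-3.088, -0.002, 1.446]
wrist_force: [-0.4, 0.1, -2.9]
grip_width: 11.4
```

Run:
```python
from h import *
to([537.4,312.2,240],[180,0,83.3])
```

```text
t 47.1 tcp [519.1 162.9 231.6] rpy [-1.769e+02 -1.000e-01  8.280e+01] F [-0.4  0.1 -2.9] w 11.4 q [ 0.64  0.38 -1.17  1.73  0.33  1.31  0.84]
shift [150.4  -0.9  -8. ] n 5.0 rot [-3.1 -0.1 -0.5] shift after rot [150.4   0.7  -8.4]
```

>>> arm_command(steps=[[[-3.1, 0, -0.5], [0, 0, -0.005], 0.0], [[0, 0, 0], [0.015, 0, -0.003], 0.0], [[0, 0, 0], [0.025, 0, 0], 0.0], [[0, 0, 0], [0.03, 0, 0], 0.0], [[0, 0, 0], [0.03, 0, 0], 0.0], [[0, 0, 0], [0.02, 0, 0], 0.0], [[0, 0, 0], [0.015, 0, 0], 0.0], [[0, 0, 0], [0.008, 0, 0], 0.0], [[0, 0, 0], [0, 0, 0], 0.0], [[0, 0, 0], [0, 0, 0], 0.0]])

```text
t: 47.98
tcp_pos: [532.3, 296.0, 221.3]
eef_rot: [-3.122, 0.017, 1.447]
wrist_force: [-0.8, -0.7, -2.8]
grip_width: 11.5
```

Run:
```python
from h import *
to([537.4,312.2,190],[180,0,83.3])
```

```text
t 48.0 tcp [532.3 296.  221.3] rpy [-178.9    1.    82.9] F [-0.8 -0.7 -2.8] w 11.5 q [ 0.27  0.52 -1.09  1.6   0.46  1.34  0.56]
shift [17.2  3.7 30.9] n 2.0 rot [-1.2  1.  -0.4] shift after rot [16.6  3.2 31.3]
```

>>> arm_command(steps=[[[-1.2, 1, -0.4], [0, 0, 0], 0.0], [[0, 0, 0], [0.009, 0.0015, 0.005], 0.0], [[0, 0, 0], [0.007, 0.001, 0.01], 0.0], [[0, 0, 0], [0, 0, 0.01], 0.0], [[0, 0, 0], [0, 0, 0], 0.0], [[0, 0, 0], [0, 0, 0], 0.0]])

```text
t: 48.48
tcp_pos: [538.5, 301.6, 191.0]
eef_rot: [-3.141, 0.009, 1.445]
wrist_force: [0.5, 0.5, -2.3]
grip_width: 11.6
```

Run:
```python
from h import *
to([537.4,312.2,190],[180,0,83.3])
```

```text
t 48.5 tcp [538.5 301.6 191. ] rpy [-180.     0.5   82.8] F [ 0.5  0.5 -2.3] w 11.6 q [ 0.25  0.55 -1.07  1.63  0.5   1.27  0.53]
shift [10.4 -2.5  1. ] n 1.0 rot [-0.   0.5 -0.5] shift after rot [10.4 -2.4  1. ]
```

>>> arm_command(steps=[[[0, 0.5, -0.5], [0.005, -0.0012, -0.001], 0.0], [[0, 0, 0], [0.005, -0.0012, -0.001], 0.0], [[0, 0, 0], [0, 0, 0], 0.0], [[0, 0, 0], [0, 0, 0], 0.0]])

```text
t: 48.82
tcp_pos: [537.7, 311.1, 193.1]
eef_rot: [-3.14, 0.001, 1.452]
wrist_force: [0.3, 0.3, -1.8]
grip_width: 11.5
```

Run:
```python
from h import *
to([537.4,312.2,183],[180,0,83.3])
```

```text
t 48.8 tcp [537.7 311.1 193.1] rpy [-179.9    0.    83.2] F [ 0.3  0.3 -1.8] w 11.5 q [ 0.24  0.55 -1.07  1.62  0.5   1.27  0.53]
shift [ 1.  -0.4 10.1] n 1.0 rot [-0.1  0.  -0.1] shift after rot [ 1.  -0.4 10.1]
```

>>> arm_command(steps=[[[0, 0, 0], [0.001, -0.0005, 0.004], 0.0], [[0, 0, 0], [0, 0, 0.004], 0.0], [[0, 0, 0], [0, 0, 0.001], 0.0], [[0, 0, 0], [0, 0, 0], 0.0]])

```text
t: 49.15
tcp_pos: [537.3, 313.1, 184.1]
eef_rot: [3.142, -0.0, 1.453]
wrist_force: [0.9, -0.2, -2.2]
grip_width: 11.4
```

Run:
```python
from h import *
to([537.4,312.2,165.5],[180,0,83.3])
```

```text
t 49.1 tcp [537.3 313.1 184.1] rpy [180.   -0.   83.3] F [ 0.9 -0.2 -2.2] w 11.4 q [ 0.23  0.56 -1.06  1.63  0.51  1.26  0.52]
shift [-0.9  0.2 18.6] n 1.0 rot [ 0. -0. -0.] shift after rot [-0.9  0.2 18.6]
```

>>> arm_command(steps=[[[0, 0, 0], [-0.0008, 0, 0.004], 0.0], [[0, 0, 0], [0, 0, 0.005], 0.0], [[0, 0, 0], [0, 0, 0.004], 0.0], [[0, 0, 0], [0, 0, 0.002], 0.0]])

```text
t: 49.48
tcp_pos: [537.4, 312.0, 167.8]
eef_rot: [3.141, -0.0, 1.453]
wrist_force: [0.4, 0.6, -1.6]
grip_width: 10.9
```

Run:
```python
from h import *
to([537.4,312.2,165.5],[180,0,83.3])
```

```text
t 49.5 tcp [537.4 312.  167.8] rpy [180.   -0.   83.2] F [ 0.4  0.6 -1.6] w 10.9 q [ 0.22  0.58 -1.05  1.65  0.53  1.23  0.51]
shift [ 0.2 -0.   2.3] n 1.0 rot [ 0.  -0.  -0.1] shift after rot [ 0.2 -0.   2.3]
```

>>> arm_command(steps=[[[0, 0, 0], [0, 0, 0.001], 0.0], [[0, 0, 0], [0, 0, 0.001], 0.0], [[0, 0, 0], [0, 0, 0.001], 0.0]])

```text
t: 49.73
tcp_pos: [537.3, 312.0, 166.9]
eef_rot: [3.141, 0.002, 1.453]
wrist_force: [-2.1, -2.3, 3.7]
grip_width: 11.8
```

>>> arm_command(steps=[[[0, 0, 0], [0, 0, 0], 0.06], [[0, 0, 0], [0, 0, 0], 0.06], [[0, 0, 0], [0, 0, 0], 0.06], [[0, 0, 0], [0, 0, 0], 0.06], [[0, 0, 0], [0, 0, 0], 0.06], [[0, 0, 0], [0, 0, 0], 0.06], [[0, 0, 0], [0, 0, -0.01], 0.06], [[0, 0, 0], [0, 0, -0.03], 0.06], [[0, 0, 0], [0, 0, -0.035], 0.06], [[0, 0, 0], [0, 0, -0.035], 0.06], [[0, 0, 0], [0, 0, -0.035], 0.06], [[0, 0, 0], [-0.03, 0, -0.01], 0.06], [[0, 0, 0], [-0.035, 0, 0], 0.06], [[0, 0, 0], [-0.035, 0, 0], 0.06], [[0, 0, 0], [-0.035, 0, 0], 0.06], [[0, 0, 0], [-0.035, 0, 0], 0.06], [[0, 0, 0], [-0.035, 0, 0], 0.06], [[0, 0, 0], [-0.035, 0, 0], 0.06], [[0, 0, 0], [-0.02, 0, 0], 0.06], [[0, 0, 0], [0, 0, 0], 0.06]])

```text
t: 51.4
tcp_pos: [505.0, 51.7, 336.4]
eef_rot: [3.136, -0.003, 1.469]
wrist_force: [-0.7, -0.7, 1.2]
grip_width: 60.0
```

Run:
```python
from h import *
print(state()["tcp_pos"],state()["wrist_force"])
c=capture('top');cv2.imwrite('pics/c1.png',c['color'][:,:,::-1]);d=capture('side');cv2.imwrite('pics/c2.png',d['color'][:,:,::-1])
for k in(c,d):
    W=cloud(k);b=masks(k)["blue"]&(W[...,1]>200)&(W[...,2]>70)&(W[...,2]<90)
    P=W[b]; A=np.c_[P[:,:2]-[537,312],np.ones(len(P))]; s=np.linalg.lstsq(A,P[:,2],rcond=None)[0]; print("cover z,slope deg",s[2].round(1),np.degrees(s[:2]).round(2),rect(k,b,79))
```

```text
[505.03688625  51.68629705 336.36296878] [-0.73766494 -0.74915026  1.20641176]
cover z,slope deg 79.8 [-0.04 -0.02] ((537.47119140625, 310.20074462890625), (151.99830627441406, 248.67454528808594), 83.2564926147461)
cover z,slope deg 79.5 [-0.   -0.05] ((534.9777221679688, 313.1849365234375), (149.3270263671875, 246.77963256835938), 83.30384063720703)
```

View pics/c1.png

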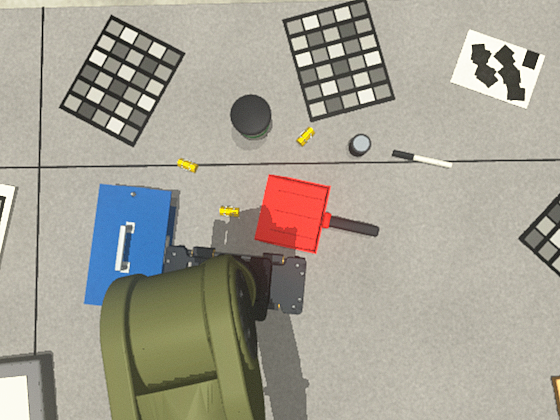

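View pics/c2.png

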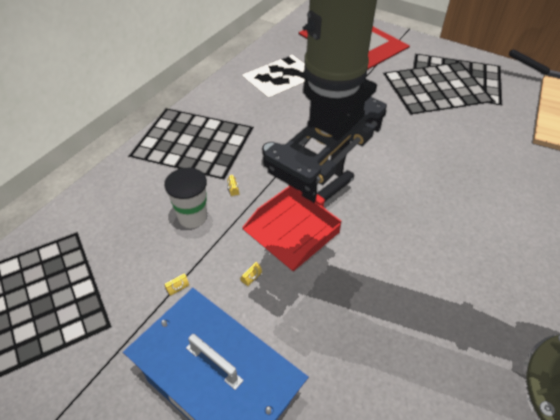

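The cover is seated with both pins through it (164,322), (268,410) in the side view, level and at the same height as at the start. The pan lies empty at (293,213); cup, loupe, marker and the yellow clips look unchanged.

```bash
python3 -c "
from plant import hand_in
print(hand_in())"
```

```text
the job is handed in; nothing more can be done
None
```

The job is done and handed in at about 51 s of robot time. All five binder clips (three swept, two strays) are in the blue box, and its cover is back on the pins.

- **Clips:** I laid the cover flat on the table and put the two strays in by hand. I then pressed the pan's lip on the box's long rim and tipped it to about 38°. The three swept clips came off between 30° and 38°.
- **Pan:** it lies empty and flat about where it started, clear of the box.
- **Cover:** it was knocked about 34 mm aside while it lay on the table, so I measured it again before lifting it. It went over the pins with little resistance. Its top now reads 79.8 mm (top camera) and 79.5 mm (side camera), the same as at the start, with a tilt under 0.1°.
- **Left alone:** in the last pictures the cup, loupe, marker and yellow clips look unmoved, and the gripper was clear of everything.

Two checks disagreed slightly. While tipping, the lip worked out up to 7 mm below the rim, probably because the pan shifted a little in the grip. The two cameras also place the cover's centre about 3 mm apart, about as they did at the start.

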